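Clear up and nest the cobbler's pots

ROBOT

A 6-joint arm with a two-finger parallel gripper is mounted at the origin on the work surface. World frame = base frame: x ahead of the robot, y to its left, z up, the work surface at z = 0. Lengths are in m, angles in rad, forces in N, time in s.
With the tool pointing down it reaches from about 0.25 to 0.725 m from the base axis. Payload 4 kg.
Tool frame: the origin (TCP) lies midway between the tips of the shut fingers; the grasp point (between the pads) lies 19 mm behind it (bot.grip_depth is the distance from the TCP to the grasp point, in m); z points along the fingers, y is the line along which they close (so a half turn about z gives the same grasp; the last joint's range is limited). The gripper opens to 85 mm and grips with 20 to 120 N. Pads are 22 mm wide; open, the fingers measure 114 mm over their backs; the gripper's body (76 mm by 85 mm) begins 54 mm behind the grasp point. The pads swing forward as they close: fully open they stand 13 mm farther back than shut.
Start: joints at [1.208, 0.241, 0.005, 1.335, 0, 1.571], TCP at [0.177, 0.467, 0.196] pointing down, gripper open.
Joint ranges: [-2.72, 2.72], [-1.05, 1.87], [-1.09, 1.28], [-1.99, 2.15], [-1.42, 1.44], [-3.14, 3.14]. Speed limits (rad/s): [2.79, 2.79, 3.14, 3.14, 3.14, 3.14].

INTERFACE

Orientations are given as a unit quaternion [x, y, z, w].
In Python, from workcell import bot gives the robot as it stands.
- The arm moves only by the shell command python3 -m creep 'ROWS'. ROWS is JSON, one flat list of numbers, 5 for each row, row after row: the shift along the world's x, y, z in m, then the turn about the world's z in rad, then the finger opening in m, from 0 to 0.0854. In form: [x, y, z, twist, claw, x, y, z, twist, claw, ...]. A call has 1 to 10 rows; each row is the pose to reach, as a shift and turn from the pose commanded when the call began; what a row does not reach only later rows make up. A row lasts 1/12 s, in which the tool goes at most 41.7 mm and 7.16 degrees, less where a joint would pass 70% of its speed; a pose out of reach is approached as far as the arm can. A call with a gripper value outside its range is refused whole. The fingers move at their own pace and stop on an object; the grip force is fixed at half the most. Time passes only in rows, so rows that repeat a pose let the fingers close. It gives the time, the measured TCP pose, the force, the opening and the grip force at its end, in the units of the state.
- bot.get_obs(): the state, without advancing time (a new reading comes with each control period).
- bot.camera(name): name is "scene" or "top" or "wrist"; returns a dict with "pixels" (480x640x3 uint8, red, green, blue), "camera_matrix" (3x3 intrinsics, pixels), "dist_coeffs" ([k1, k2, p1, p2, k3] as OpenCV has them; the pictures are not rectified), "extrinsics" (4x4, takes a point from world to camera coordinates); the wrist camera has in their place "T_tool_cam" (4x4, takes a point from camera to tool coordinates, whose origin is the TCP and whose axes are the flange's). Camera axes: x right, y down, z forward; pixel columns grow to the right and rows downward; lengths in m; the calibration is good to about 2 mm. A picture is of the moment at which its call begins: read the wrist's pose just before it. There is no depth.
- bot.job_done(): hands the job in; it is judged then, once.
Trained networks look in the newest picture that a camera, given by its name, has taken for a name from the list of things; names that differ only in an ending like _2 or _b are one class to them, and where a whole thing is asked for, a point or a joint stands for the part that bears it (a point fixed in the world has none). Each returns a list of dicts, best first, with "score" (0 to 1); they miss things now and then, are a little off and sometimes report something else, mostly with a low value. They report only what shows in the picture. A call takes as long as a camera call. They do not tell look-alikes from the thing itself.
- bot.look_for(camera, thing): "centre" ([column, row] as shares, 0 to 1, of the picture: columns of its width, rows of its height, amid what is visible of it).
- bot.place_of(camera, thing): "centre" ([column, row] as shares, 0 to 1, of the picture: columns of its width, rows of its height: a listed point, or the origin of a listed thing).
The state is a dict: "clock": time; "joint_pos": joint angles; "joint_vel": joint speeds; "tau": joint torques, N m; "eef_pos": TCP position; "tool_rot": TCP orientation; "ft_force": force on the tool from outside, world axes, zero at the start; "ft_torque": the same for the moment, N m; "grip_width": finger opening in m; "grasp_force": force on a finger pad.
Only numpy, scipy, OpenCV 4.12 (cv2) and the standard library are available. Lean on these libraries where they do the work, as an engineer would, in place of code of your own. Each camera call takes 0.05 s, during which the arm holds its last target. There are 200 camera calls.

TASK

Clear up the pots on the shoe-repair bench. Take the rubber heel out of the wide pan and put it in the tray with the other heels; take the round brush and scrub out the narrowest, tallest pot with three full strokes, each down to the bottom and back up to the mouth, before that pot is nested, and stand the brush back in its stand. Then nest all the pots that are there in size order in the pan, each standing upright and flat on the floor of the next larger one, set down rather than dropped, and leave the other things on the bench alone.

Things in the scene. Friction and masses are not known exactly. Their poses are not given: they have to be found in the camera images.
- pan: wide low pan, the largest of five plain aluminium pots; all the others go into it. Open, round, straight upright walls, outer diameter 168 mm, wall 4 mm, height 46 mm, floor 5 mm thick. Rim: a rolled bead in the top 12 mm, 8 mm thick (inner diameter 160, outer 176 mm), to pinch it by. Loose, upright. Origin: centre of underside. Nested rims stand at least 25 mm apart in height.
- pot1: widest of the four pots that go into the pan; may be absent. Open, round, straight upright walls, outer diameter 138 mm, wall 4 mm, height 66 mm, floor 5 mm thick. Rim: a rolled bead in the top 12 mm, 8 mm thick (inner diameter 130, outer 146 mm), to pinch it by. Loose, upright. Origin: centre of underside.
- pot2: second widest pot; may be absent. Open, round, straight upright walls, outer diameter 110 mm, wall 4 mm, height 86 mm, floor 5 mm thick. Rim: a rolled bead in the top 12 mm, 8 mm thick (inner diameter 102, outer 118 mm), to pinch it by. Loose, upright. Origin: centre of underside.
- pot3: third widest pot; may be absent. Open, round, straight upright walls, outer diameter 84 mm, wall 4 mm, height 106 mm, floor 5 mm thick. Rim: a rolled bead in the top 12 mm, 8 mm thick (inner diameter 76, outer 92 mm), to pinch it by. Loose, upright. Origin: centre of underside.
- pot4: narrowest, tallest pot, the one to brush out. Open, round, straight upright walls, outer diameter 60 mm, wall 4 mm, height 126 mm, floor 5 mm thick. Rim: a rolled bead in the top 12 mm, 8 mm thick (inner diameter 52, outer 68 mm), to pinch it by. Loose, upright. Origin: centre of underside.
- heel: a black rubber boot heel lying flat in the pan at the start: 62 mm long (x), 50 mm wide (y), 24 mm thick, the +x end round and the -x end square, the sides parallel from x = -31 to +6 mm. Loose. Origin: centre of its underside.
- heel_tray: a shallow steel tray for heels, fixed, 110 mm (x) by 150 mm (y), walls 18 mm high and 4 mm thick, floor 4 mm; two other heels, fixed, are stacked (52 mm high in all) in its -y half, its +y half is free. Origin: centre of its underside.
- tray_free (a point): the middle of the free part of the tray's floor (about 100 mm along the tray's x by 75 mm along its y); same axes as the tray.
- brush: a round pot brush, 190 mm long, standing upright in its stand, bristles down: bristle head 38 mm in diameter and 57 mm long at the lower end (stiff, treat as solid), a thin stem, then a wooden handle 21 mm in diameter from 100 to 190 mm. Loose. Origin: centre of the head's lower end; z points up the handle.
- brush_grip (a point): the place to hold the brush, on its axis, 165 mm above the origin.
- brush_stand: the brush's stand, fixed to the bench: a blue cup 72 mm high, straight inside (46 mm wide) up to 55 mm and flared to about 64 mm at the mouth, floor 5 mm. The brush stands upright in it, its end on the floor. Origin: centre of its underside.
- screwdriver: a screwdriver 190 mm long lying on the bench along its x, not part of the job. Origin: its middle.
- hammer: a cobbler's hammer lying on the bench along its y, 230 mm long, not part of the job. Origin: near its middle, on the bench.
- cement_can: a closed can 76 mm in diameter and 110 mm high, not part of the job. Origin: centre of its underside.
- dye_jar: a closed jar 60 mm in diameter and 75 mm high, not part of the job. Origin: centre of its underside.
- nail_box: an open blue box of nails 120 by 85 by 45 mm, not part of the job. Origin: centre of its underside.
- shoe_last: a wooden shoe last about 180 mm long (x), 75 mm wide and 85 mm high, not part of the job. Origin: centre of its underside.
Things that resemble listed ones, but are neither listed nor needed, are in the scene too. What is shaped like the pot2 but red or yellow is not meant.

How it is judged:
By the outcome, as a careful person would: the job done as asked, in the order asked, and still so for the second after the job is handed in, with the robot touching nothing.
Of pot1, pot2, pot3 only 2 to 3 are there at a start; the rules pass over those that are not, and their reading is None.
At some moment in a run one of pot1, pot2, pot3, heel may be knocked a few centimetres aside while the robot is not near it.
It also fails if it takes over 208 s, if anything falls off the work surface, if the arm or the gripper's body presses on something with over 40 N, if the wrist force passes 120 N, or if a joint passes its speed limit or range.

## Working session

There is one attempt and no reset: what is moved stays moved. The work goes in short steps, Python scripts to look and compute and a shell command to move; the robot and the scene stay as the last step left them, time stands still between calls to the robot, and variables do not carry over. Pictures are saved under pics/ and viewed, at most 14 in all, crops included, and the job is handed in when it is done.

```bash
ls; mkdir -p pics; cat > h.py <<'E'
import numpy as np, cv2
from workcell import bot
from scipy.spatial.transform import Rotation as R
def cam(name):
    o=bot.get_obs(); c=bot.camera(name)
    K=np.array(c["camera_matrix"]);d=np.array(c["dist_coeffs"],float)
    if name=="wrist":
        T=np.eye(4);T[:3,:3]=R.from_quat(o["tool_rot"]).as_matrix();T[:3,3]=o["eef_pos"]
        C2W=T@np.array(c["T_tool_cam"])
    else: C2W=np.linalg.inv(np.array(c["extrinsics"]))
    return dict(pix=c["pixels"],K=K,d=d,C2W=C2W,W2C=np.linalg.inv(C2W))
def ray(c,uv):
    p=cv2.undistortPoints(np.array(uv,float).reshape(1,1,2),c["K"],c["d"])[0,0]
    v=c["C2W"][:3,:3]@np.array([p[0],p[1],1]);return c["C2W"][:3,3],v/np.linalg.norm(v)
def atz(c,uv,z):
    o,v=ray(c,uv);return o+v*(z-o[2])/v[2]
def px(s): return np.array(s)*[640,480]
def proj(c,P):
    r,_=cv2.Rodrigues(c["W2C"][:3,:3]);return cv2.projectPoints(np.array(P,float).reshape(-1,1,3),r,c["W2C"][:3,3],c["K"],c["d"])[0][:,0]
def tri(rs):
    A=np.zeros((3,3));b=np.zeros(3)
    for o,v in rs:
        M=np.eye(3)-np.outer(v,v);A+=M;b+=M@o
    return np.linalg.solve(A,b)
def save(c,f): cv2.imwrite("pics/"+f,c["pix"][:,:,::-1])
E
python3 - <<'E'
from h import *
o=bot.get_obs();print({k:np.round(v,3).tolist() for k,v in o.items()})
cs={n:cam(n) for n in("scene","top")}
for n in cs: save(cs[n],n+"0.png");print(n,np.round(cs[n]["C2W"][:3,3],3))
T=["pan","pot1","pot2","pot3","pot4","heel","heel_tray","tray_free","brush","brush_grip","brush_stand"]
for t in T:
  for n in cs:
    print(t,n,[(np.round(px(r["centre"])).tolist(),round(r["score"],2),np.round(atz(cs[n],px(r["centre"]),0),3)[:2].tolist()) for r in bot.place_of(n,t)[:4]])
E
```

```text
pics
{'clock': 0.0, 'joint_pos': [1.208, 0.241, 0.004, 1.335, 0.0, 1.571], 'joint_vel': [-0.002, -0.0, 0.0, -0.0, 0.0, 0.001], 'tau': [0.001, -37.231, 25.241, 0.017, 0.0, 0.0], 'eef_pos': [0.177, 0.467, 0.195], 'tool_rot': [0.18, 0.984, -0.001, -0.0], 'ft_force': [0.643, -0.563, -0.005], 'ft_torque': [-0.0, -0.026, -0.047], 'grasp_force': 0.0, 'grip_width': 0.085}
scene [1.264 0.341 0.791]
top [0.29  0.022 1.393]
pan scene [([299.0, 290.0], 0.91, [0.607, 0.006])]
pan top [([328.0, 232.0], 0.6, [0.614, -0.007])]
pot1 scene [([206.0, 261.0], 0.94, [0.617, -0.256]), ([521.0, 320.0], 0.79, [0.474, 0.508]), ([458.0, 261.0], 0.71, [0.337, 0.337]), ([380.0, 269.0], 0.7, [0.453, 0.16])]
pot1 top [([424.0, 234.0], 0.9, [0.62, -0.245]), ([394.0, 301.0], 0.85, [0.449, -0.172]), ([118.0, 284.0], 0.67, [0.463, 0.501]), ([255.0, 294.0], 0.64, [0.452, 0.165])]
pot2 scene [([206.0, 261.0], 0.94, [0.617, -0.256]), ([521.0, 320.0], 0.79, [0.474, 0.508]), ([458.0, 261.0], 0.71, [0.337, 0.337]), ([380.0, 269.0], 0.7, [0.453, 0.16])]
pot2 top [([424.0, 234.0], 0.9, [0.62, -0.245]), ([394.0, 301.0], 0.85,
[... 946 characters left out ...]
76.0, 247.0], 0.29, [0.259, 0.371])]
heel_tray top [([504.0, 316.0], 0.83, [0.424, -0.436])]
tray_free scene [([203.0, 207.0], 0.97, [0.425, -0.402])]
tray_free top [([493.0, 314.0], 0.67, [0.427, -0.411]), ([505.0, 317.0], 0.58, [0.421, -0.44]), ([254.0, 179.0], 0.44, [0.746, 0.186])]
brush scene [([464.0, 298.0], 0.58, [0.464, 0.375]), ([381.0, 271.0], 0.47, [0.458, 0.165])]
brush top [([171.0, 287.0], 0.9, [0.461, 0.371])]
brush_grip scene [([479.0, 243.0], 0.92, [0.241, 0.375])]
brush_grip top [([156.0, 272.0], 0.84, [0.496, 0.411]), ([325.0, 324.0], 0.48, [0.388, -0.006])]
brush_stand scene [([460.0, 297.0], 0.73, [0.464, 0.367])]
brush_stand top [([175.0, 280.0], 0.87, [0.479, 0.364])]
```

View pics/top0.png

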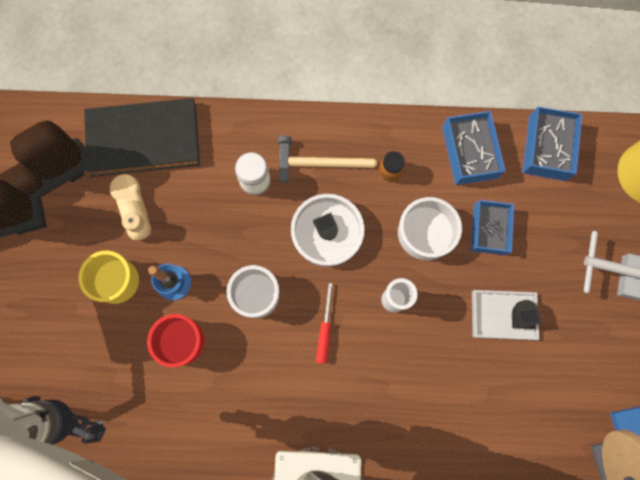

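View pics/scene0.png

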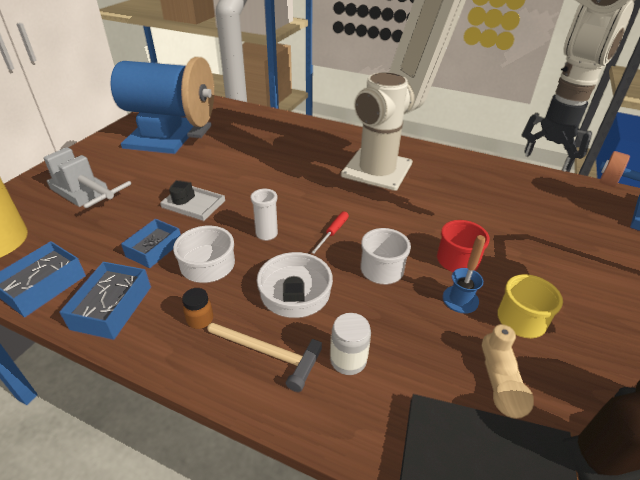

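The top view shows the pan with the heel at (328,230), pot1 at (430,229), pot2 at (254,292), pot4 at (400,295) and the brush stand at (171,283). The red (176,340) and yellow (108,277) pots are decoys, and pot3 is absent. The scene view agrees, with the free half of the tray at about (205,207). Next I fit silhouettes in both views to get poses and heights.

```bash
cat >> h.py <<'E'
from scipy.optimize import minimize
A=np.linspace(0,2*np.pi,72,endpoint=False)
def mask(c):
    h=cv2.cvtColor(c["pix"],cv2.COLOR_RGB2HSV);return ((h[...,1]<70)&(h[...,2]>90)).astype(np.uint8)
def sil(c,x,y,r,h,z0=0):
    P=[np.c_[x+q*np.cos(A),y+q*np.sin(A),0*A+z] for q,z in((r-.004,z0),(r,z0+h))]
    m=np.zeros((960,1280),np.uint8);p=proj(c,np.vstack(P))*2
    cv2.fillConvexPoly(m,np.round(cv2.convexHull(p.astype(np.float32))*16).astype(np.int32),1,shift=4);return m
def blob(c,x,y,h):
    # mask component(s) near the expected silhouette, holes filled
    m=mask(c);w=cv2.dilate(sil(c,x,y,.11,h),np.ones((3,3),np.uint8))[::2,::2];n,l=cv2.connectedComponents(m)
    u=proj(c,np.c_[x+.06*np.cos(A),y+.06*np.sin(A),0*A+h]);k=np.bincount(l[w>0])
    k[0]=0;i=k.argmax();cn,_=cv2.findContours((l==i).astype(np.uint8),cv2.RETR_EXTERNAL,cv2.CHAIN_APPROX_NONE)
    f=np.zeros_like(m);cv2.drawContours(f,cn,-1,1,-1);return cv2.resize(f,(1280,960),interpolation=cv2.INTER_NEAREST)
def fit(cs,x,y,r,h,free=False,z0=0):
    B=[blob(c,x,y,h) for c in cs]
    def cost(p):
        q=(*p,r,h) if not free else p
        return sum(1-(s&b).sum()/(s|b).sum() for c,b in zip(cs,B) for s in[sil(c,*q,z0)])
    p0=[x,y]+([r,h] if free else []);s=np.vstack([p0]+[np.array(p0)+np.eye(len(p0))[i]*.012 for i in range(len(p0))])
    o=minimize(cost,p0,method="Nelder-Mead",options=dict(initial_simplex=s,xatol=1e-4,fatol=1e-4));return o.x,o.fun
E
python3 - <<'E'
from h import *
cs=[cam("scene"),cam("top")]
for n,x,y,r,h in(("pan",.61,-.002,.088,.046),("pot1",.617,-.25,.073,.066),("pot2",.453,.163,.059,.086),("pot4",.445,-.172,.034,.126)):
    for f in(0,1):
        p,e=fit(cs,x,y,r,h,f);print(n,np.round(p,4),round(e,3))
    for c in cs: print("   ",np.round(fit([c],x,y,r,h)[0],4))
for t in("brush_grip","tray_free","heel"):
    q=[px(bot.place_of(n,t)[0]["centre"]) for n in("scene","top")]
    print(t,np.round(tri([ray(c,u) for c,u in zip(cs,q)]),4))
c=cam("wrist");print(np.round(c["C2W"],3));print(bot.get_obs()["eef_pos"],c["K"][0,0])
E
```

```text
pan [ 0.6116 -0.0028] 0.045
pan [ 0.6109 -0.0024  0.0883  0.0454] 0.046
    [ 0.6112 -0.002 ]
    [ 0.6121 -0.0038]
pot1 [ 0.622  -0.2479] 0.05
pot1 [ 0.6218 -0.2481  0.0732  0.0664] 0.049
    [ 0.6211 -0.2479]
    [ 0.6222 -0.2491]
pot2 [0.4498 0.1642] 0.065
pot2 [0.4501 0.164  0.0593 0.0856] 0.064
    [0.4492 0.1652]
    [0.4505 0.1635]
pot4 [ 0.4526 -0.1708] 0.114
pot4 [ 0.4525 -0.1707  0.0339  0.1261] 0.113
    [ 0.4509 -0.1701]
    [ 0.4527 -0.1715]
brush_grip [0.4714 0.363  0.1729]
tray_free [ 0.4241 -0.4027  0.0061]
heel [ 0.6174 -0.0018  0.0071]
[[ 0.355  0.903  0.243  0.117]
 [ 0.935 -0.343 -0.093  0.491]
 [-0.001  0.26  -0.966  0.373]
 [ 0.     0.     0.     1.   ]]
[0.17742931 0.46746398 0.19571444] 353.76728498111
```

The free fits confirm the stated radii and heights to within 1 mm. Next I move over the pan to look at the heel.

```bash
python3 -m creep '[0.02,-0.022,0.01,-0.12,0.085,0.05,-0.055,0.02,-0.24,0.085,0.08,-0.086,0.03,-0.36,0.085,0.105,-0.115,0.03,-0.48,0.085,0.13,-0.14,0.03,-0.6,0.085,0.155,-0.17,0.03,-0.72,0.085,0.18,-0.2,0.03,-0.84,0.085,0.205,-0.23,0.03,-0.96,0.085,0.23,-0.26,0.03,-1.08,0.085,0.26,-0.28,0.03,-1.208,0.085]'; python3 -m creep '[0.025,-0.025,0,0,0.085,0.05,-0.05,0,0,0.085,0.075,-0.08,0,0,0.085,0.1,-0.105,0,0,0.085,0.125,-0.13,0,0,0.085,0.15,-0.16,0,0,0.085,0.173,-0.186,0,0,0.085,0.173,-0.186,0,0,0.085,0.173,-0.186,0,0,0.085]'
python3 - <<'E'
from h import *
c=cam("wrist");save(c,"w1.png")
o=bot.get_obs();print(np.round(o["tool_rot"],3),np.round(o["joint_pos"],2),np.round(c["C2W"][:3,3],3))
for t in("heel","pan"): print(t,[(np.round(px(r["centre"])),round(r["score"],2),np.round(atz(c,px(r["centre"]),.005),4)) for r in bot.place_of("wrist",t)[:2]])
E
```

```text
clock: 2.48
eef_pos: [0.4377, 0.1848, 0.2262]
tool_rot: [0.709, 0.706, -0.0, 0.0]
ft_force: [-0.9, 0.5, -0.4]
grip_width: 0.0852
grasp_force: 0.0
clock: 3.23
eef_pos: [0.611, -0.0003, 0.2243]
tool_rot: [0.707, 0.707, -0.001, -0.001]
ft_force: [0.2, -0.3, 0.4]
grip_width: 0.0852
grasp_force: 0.0
[ 0.707  0.708 -0.    -0.001] [0.   0.46 0.4  1.51 0.   1.57] [0.612 0.065 0.402]
heel [(array([328., 204.]), 0.95, array([ 6.226e-01, -4.000e-04,  5.000e-03]))]
pan []
```

View pics/w1.png

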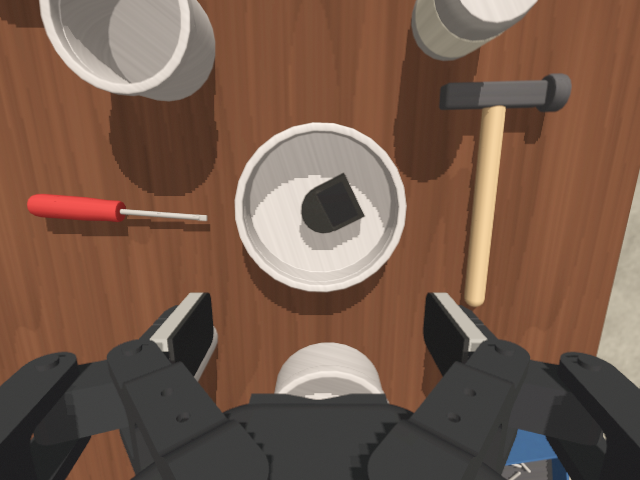

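The wrist view shows the heel in the pan at about (332,204), with its square end up and to the right. Next I fit the heel outline.

```bash
cat >> h.py <<'E'
def heelsil(c,x,y,t,z0):
    a=np.linspace(-np.pi/2,np.pi/2,20);L=np.vstack([[-.031,-.025],np.c_[.006+.025*np.cos(a),.025*np.sin(a)],[-.031,.025]])
    q=L@np.array([[np.cos(t),np.sin(t)],[-np.sin(t),np.cos(t)]])+[x,y]
    P=np.vstack([np.c_[q,np.full(len(q),z)] for z in(z0,z0+.024)]);m=np.zeros((960,1280),np.uint8)
    cv2.fillConvexPoly(m,np.round(cv2.convexHull((proj(c,P)*2).astype(np.float32))*16).astype(np.int32),1,shift=4);return m
def heelfit(cs,x,y,z0=.005,thr=75):
    B=[]
    for c in cs:
        d=(c["pix"].max(2)<thr).astype(np.uint8)
        u=proj(c,[[x,y,z0+.012]])[0];n,l,st,ce=cv2.connectedComponentsWithStats(d)
        ok=[i for i in range(1,n) if st[i,4]>60];i=min(ok,key=lambda i:np.hypot(*(ce[i]-u)));B.append(cv2.resize((l==i).astype(np.uint8),(1280,960),interpolation=cv2.INTER_NEAREST))
    cost=lambda p:sum(1-(s&b).sum()/(s|b).sum() for c,b in zip(cs,B) for s in[heelsil(c,*p,z0)])
    best=None
    for t in np.arange(0,6.28,.52):
        o=minimize(cost,[x,y,t],method="Nelder-Mead",options=dict(initial_simplex=[[x,y,t],[x+.01,y,t],[x,y+.01,t],[x,y,t+.3]],xatol=1e-4,fatol=1e-4))
        if best is None or o.fun<best.fun: best=o
    return best.x,best.fun
E
python3 - <<'E'
from h import *
w,t,s=cam("wrist"),cam("top"),cam("scene")
for cs in([w],[w,s],[w,s,t]): p,e=heelfit(cs,.62,0);print(np.round(p,4),round(e,3))
print(fit([s,t],.61,-.002,.088,.046))
E
```

```text
[ 6.2370e-01 -1.3000e-03  3.6082e+00] 0.076
[ 6.2310e-01 -9.0000e-04  3.6223e+00] 0.23
[ 6.2310e-01 -9.0000e-04  3.6223e+00] 1.23
(array([ 0.61112403, -0.00198859]), np.float64(0.9748054967277721))
```

```bash
python3 -m creep '[0.017,0.001,0,-0.12,0.085,0.017,0.001,-0.01,-0.24,0.085,0.017,0.001,-0.02,-0.36,0.085,0.017,0.001,-0.04,-0.48,0.085,0.017,0.001,-0.06,-0.6,0.085,0.017,0.001,-0.08,-0.72,0.08,0.017,0.001,-0.1,-0.84,0.075,0.017,0.001,-0.12,-0.96,0.072,0.017,0.001,-0.13,-1.08,0.072,0.017,0.001,-0.13,-1.1,0.072]'; python3 -m creep '[0,0,-0.03,0,0.072,0,0,-0.055,0,0.072,0,0,-0.075,0,0.072,0,0,-0.085,0,0.072,0,0,-0.09,0,0.072,0,0,-0.09,0,0.072,0,0,-0.09,0,0.072]'; python3 -m creep '[0,0,0,0,0.04,0,0,0,0,0.04,0,0,0,0,0.04,0,0,0,0,0.04,0,0,0,0,0.04,0,0,0,0,0.04]'
```

```text
clock: 4.37
eef_pos: [0.6248, 0.0034, 0.093]
tool_rot: [0.972, 0.234, -0.003, -0.001]
ft_force: [-0.2, 0.0, 0.3]
grip_width: 0.0721
grasp_force: 0.0
clock: 4.95
eef_pos: [0.6286, 0.0027, 0.0072]
tool_rot: [0.972, 0.235, 0.001, 0.0]
ft_force: [0.1, -0.0, -0.3]
grip_width: 0.072
grasp_force: 0.0
clock: 5.45
eef_pos: [0.6275, 0.0024, 0.0059]
tool_rot: [0.972, 0.235, 0.0, 0.0]
ft_force: [0.8, 0.9, 0.1]
grip_width: 0.04
grasp_force: 0.0
```

```bash
python3 -m creep '[0,0,0,0,0.072,0,0,0.02,0,0.072,0,0,0.06,0,0.072,0,0,0.1,0,0.072,0,0,0.1,0,0.072]'
python3 - <<'E'
from h import *
c=cam("wrist");save(c,"w2.png");p,e=heelfit([c],.62,0);print(np.round(p,4),e)
m=heelsil(c,*p,.005)[::2,::2]
E
```

```text
clock: 5.87
eef_pos: [0.6331, 0.0024, 0.115]
tool_rot: [0.972, 0.235, 0.007, 0.002]
ft_force: [0.9, -0.3, 1.0]
grip_width: 0.0721
grasp_force: 0.0
[ 6.2340e-01 -1.0000e-03  3.5902e+00] 0.07548130793521446
```

View pics/w2.png

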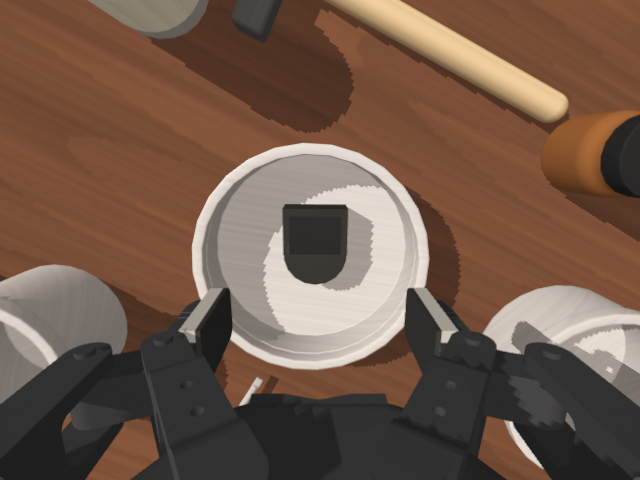

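The heel at about (315,243) hasn't moved, so the fingers closed without touching it. I check the pad geometry against the picture.

```bash
python3 - <<'E'
from h import *
c=cam("wrist");o=bot.get_obs();Rm=R.from_quat(o["tool_rot"]).as_matrix();p=np.array(o["eef_pos"]);print(p)
for b in(0,.005,.01,.019,.03): print(b,[proj(c,[p+Rm@[dx,s*.036,-b]])[0].round().tolist() for s in(-1,1) for dx in(-.011,.011)])
print("heel pts",proj(c,[[.6234,-.001,.005],[.6234,-.001,.029],[.628,.001,.029]]).round(), "TCP down",proj(c,[p*[1,1,0]+[0,0,.029]]))
s=cam("scene");print(heelfit([s],.62,0)); print([(px(r["centre"]),r["score"]) for r in bot.place_of("scene","heel")])
x=heelfit([c],.62,0)[0];k=proj(c,[[x[0],x[1],.017]])[0]
a=s["pix"].copy();m=heelsil(s,*x,.005);cn,_=cv2.findContours(m,0,1);u=proj(s,[[x[0],x[1],.01]])[0].astype(int)
a=cv2.resize(a,(1280,960));cv2.drawContours(a,cn,-1,(255,0,0),1);u=u*2;a=a[u[1]-100:u[1]+80,u[0]-120:u[0]+120];cv2.imwrite("pics/s1.png",cv2.resize(a,None,fx=3,fy=3)[:,:,::-1])
E
```

```text
[0.62950168 0.00248272 0.10853417]
0 [[249.0, 294.0], [247.0, 256.0], [380.0, 293.0], [382.0, 255.0]]
0.005 [[248.0, 297.0], [246.0, 258.0], [382.0, 297.0], [384.0, 258.0]]
0.01 [[246.0, 301.0], [244.0, 261.0], [383.0, 301.0], [385.0, 261.0]]
0.019 [[242.0, 309.0], [240.0, 267.0], [387.0, 309.0], [389.0, 267.0]]
0.03 [[238.0, 319.0], [235.0, 275.0], [391.0, 319.0], [394.0, 275.0]]
heel pts [[315. 240.]
 [315. 247.]
 [316. 241.]] TCP down [[315.01806987 238.57410989]]
(array([ 6.20333782e-01, -2.15908214e-03,  3.61590249e+00]), np.float64(0.14536225196123675))
[(array([292.928, 290.4  ]), 0.88), (array([348.992, 357.792]), 0.7)]
```

View pics/s1.png

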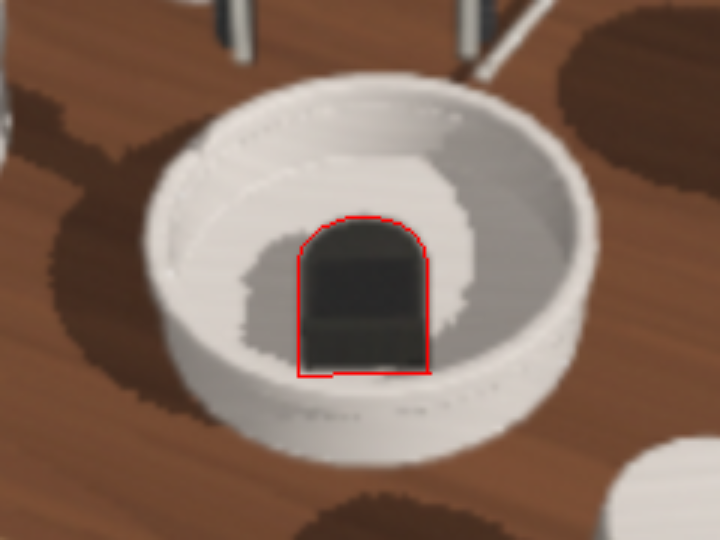

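```bash
python3 - <<'E'
from h import *
o=bot.get_obs();Rm=R.from_quat(o["tool_rot"]).as_matrix();p=np.array(o["eef_pos"]);print(p,o["grip_width"])
s=cam("scene");u=(proj(s,[[.6234,-.001,.01]])[0]).astype(int)*2
for b in(0,.01,.02,.03,.04): print(b,[((proj(s,[p+Rm@[0,q*.036,-b]])[0]*2-u+[120,100])*3).round().tolist() for q in(-1,1)])
v=proj(s,[p])[0].astype(int);a=s["pix"][v[1]-110:v[1]+40,v[0]-100:v[0]+100];cv2.imwrite("pics/s2.png",cv2.resize(a,None,fx=4,fy=4,interpolation=cv2.INTER_CUBIC)[:,:,::-1])
E
```

```text
[0.62666726 0.00245819 0.104807  ] 0.07227028476453484
0 [[456.0, 132.0], [262.0, 137.0]]
0.01 [[456.0, 113.0], [261.0, 117.0]]
0.02 [[456.0, 93.0], [260.0, 98.0]]
0.03 [[456.0, 73.0], [258.0, 77.0]]
0.04 [[456.0, 52.0], [257.0, 57.0]]
```

View pics/s2.png

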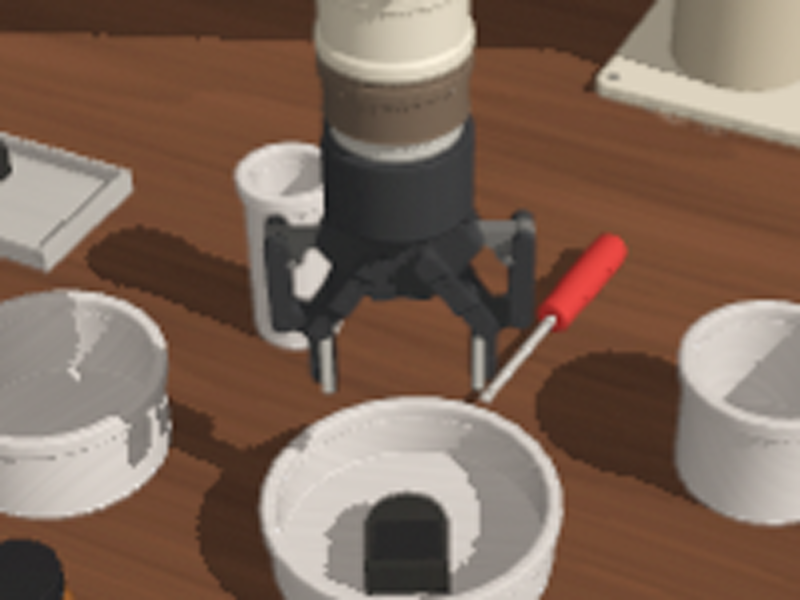

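```bash
python3 -m creep '[0,0,0,0,0.0,0,0,0,0,0.0,0,0,0,0,0.0,0,0,0,0,0.0,0,0,0,0,0.0,0,0,0,0,0.0,0,0,0,0,0.0]'
python3 - <<'E'
from h import *
o=bot.get_obs();p=np.array(o["eef_pos"]);print(p,o["grip_width"],bot.grip_depth, [x for x in dir(bot) if x[0]!="_"])
s=cam("scene");w=cam("wrist")
v=proj(s,[p])[0];a=cv2.resize(s["pix"],None,fx=4,fy=4,interpolation=cv2.INTER_CUBIC)
for b in(0,.01,.02,.03,.04,.05):
    q=(proj(s,[p+[0,0,b]])[0]*4).astype(int);cv2.line(a,(q[0]-60,q[1]),(q[0]-30,q[1]),(255,0,0) if b!=.02 else (0,255,0),1)
i=(v*4).astype(int);a=a[i[1]-350:i[1]+100,i[0]-180:i[0]+180]
b_=w["pix"].copy()
for b in(0,.02,.04): cv2.circle(b_,tuple(proj(w,[p+[0,0,b]])[0].astype(int)),3,(255,0,0),-1)
b_=cv2.resize(b_[180:480,160:453],(440,450));cv2.imwrite("pics/s3.png",np.hstack([a,b_])[:,:,::-1])
E
```

```text
clock: 6.7
eef_pos: [0.6275, 0.0025, 0.1057]
tool_rot: [0.972, 0.235, 0.0, 0.0]
ft_force: [0.4, 0.2, -0.2]
grip_width: 0.0
grasp_force: 0.0
[0.62747837 0.00245211 0.10569119] 3.2120745867847795e-05 0.0187 ['Unreachable', 'camera', 'get_obs', 'grip_depth', 'job_done', 'look_for', 'place_of']
```

View pics/s3.png

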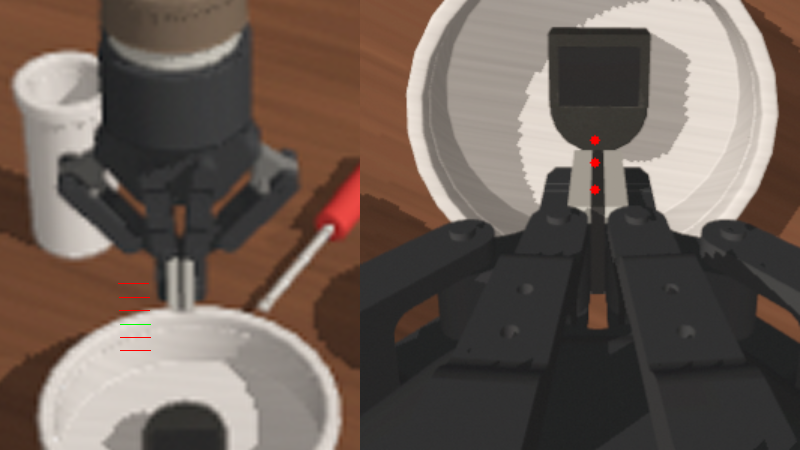

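Left: the shut tips at row 308 stand about 32 mm above the reported TCP (the 0.00 tick is row 350). Right: the wrist view, corrected for pad width, agrees. I'll confirm the offset by touching the heel top gently.

```bash
python3 -m creep '[0,0,-0.035,0,0,0,0,-0.065,0,0,0,0,-0.085,0,0,0,0,-0.092,0,0,0,0,-0.092,0,0]'|egrep 'eef|force|clock'; for i in 1; do python3 -m creep '[0,0,-0.002,0,0,0,0,-0.004,0,0,0,0,-0.004,0,0]'|egrep 'eef|ft'; python3 -m creep '[0,0,-0.003,0,0,0,0,-0.003,0,0]'|egrep 'eef|ft';  python3 -m creep '[0,0,-0.003,0,0,0,0,-0.003,0,0]'|egrep 'eef|ft'; done
```

```text
clock: 7.22
eef_pos: [0.6254, 0.0024, 0.0114]
ft_force: [-0.2, -1.1, -0.6]
grasp_force: 0.0
eef_pos: [0.6288, 0.0025, 0.0112]
ft_force: [1.3, 0.1, 0.6]
eef_pos: [0.6279, 0.0025, 0.0073]
ft_force: [0.4, -0.1, 0.5]
eef_pos: [0.6272, 0.0025, 0.0034]
ft_force: [-0.4, 0.7, -0.2]
```

```bash
python3 -m creep '[0,0,-0.003,0,0,0,0,-0.003,0,0]'|egrep 'eef|ft'; python3 -m creep '[0,0,-0.002,0,0,0,0,-0.002,0,0]'|egrep 'eef|ft';  python3 -m creep '[0,0,-0.002,0,0,0,0,-0.002,0,0]'|egrep 'eef|ft'; python3 -c "
from h import *
o=bot.get_obs();print(o['joint_pos'],o['eef_pos'])"
```

```text
eef_pos: [0.627, 0.0024, 0.0001]
ft_force: [-0.9, -0.0, 0.4]
eef_pos: [0.6272, 0.0024, -0.0018]
ft_force: [0.3, 0.1, -0.7]
eef_pos: [0.6272, 0.0024, -0.0037]
ft_force: [-0.3, -0.4, -0.4]
[3.87722362e-03 6.33149875e-01 7.17667315e-02 1.00997065e+00
 1.30573432e-06 2.67171017e+00] [ 0.6272155   0.00243231 -0.00370996]
```

```bash
python3 -m creep '[0,0,-0.002,0,0,0,0,-0.002,0,0]'|egrep 'eef|ft'; python3 -m creep '[0,0,-0.002,0,0,0,0,-0.002,0,0]'|egrep 'eef|ft';  python3 -m creep '[0,0,-0.002,0,0,0,0,-0.002,0,0]'|egrep 'eef|ft'; python3 - <<'E'
from h import *
o=bot.get_obs();p=np.array(o["eef_pos"]);print(p)
s=cam("scene")
a=cv2.resize(s["pix"],None,fx=5,fy=5,interpolation=cv2.INTER_CUBIC)
i=(proj(s,[p+[0,0,.03]])[0]*5).astype(int);a=a[i[1]-300:i[1]+250,i[0]-300:i[0]+300];cv2.imwrite("pics/s4.png",a[:,:,::-1])
E
```

```text
eef_pos: [0.6272, 0.0025, -0.0057]
ft_force: [-0.4, 0.8, -0.1]
eef_pos: [0.6277, 0.0024, -0.0065]
ft_force: [-1.5, 0.7, 3.6]
eef_pos: [0.6278, 0.0024, -0.0065]
ft_force: [-5.2, -0.2, 12.6]
[ 0.62780652  0.00243873 -0.00654536]
```

View pics/s4.png

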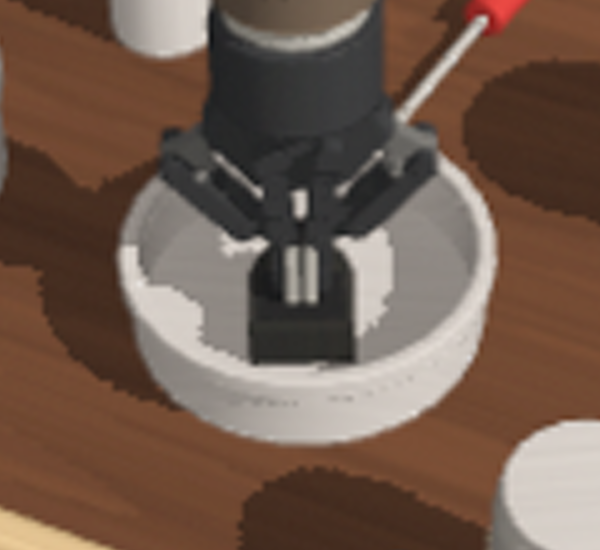

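Contact comes at a reported TCP z of -0.0065 on the heel top at 0.029. So the shut tips sit 35.5 mm behind the reported TCP, and I use that offset from here on. The picture shows the shut pads resting on the middle of the heel.

```bash
python3 -m creep '[0,0,0.02,0,0,0,0,0.03,0,0.04,0,0,0.03,0,0.07,0,0,0.03,0,0.07,0,0,0.03,0,0.07,0,0,0.03,0,0.07,0,0,0.015,0,0.07,0,0,0,0,0.07,0,0,-0.01,0,0.07,0,0,-0.015,0,0.07]'|egrep 'clo|eef|ft|wid'; python3 -m creep '[0,0,-0.005,0,0.07,0,0,-0.005,0,0.07,0,0,-0.005,0,0.06,0,0,-0.005,0,0.04,0,0,-0.005,0,0.04,0,0,-0.005,0,0.03,0,0,-0.005,0,0.03]'
```

```text
clock: 9.68
eef_pos: [0.6254, 0.0025, -0.0271]
ft_force: [-0.5, -0.1, -0.2]
grip_width: 0.0699
clock: 10.27
eef_pos: [0.6283, 0.0025, -0.0283]
tool_rot: [0.972, 0.235, 0.001, 0.0]
ft_force: [-0.2, -0.3, 3.3]
grip_width: 0.0489
grasp_force: 64.6
```

```bash
python3 -m creep '[0,0,0.02,0,0.03,0,0,0.06,0,0.03,0,0,0.1,0,0.03,0,0,0.14,0,0.03,0,0,0.17,0.1,0.03,-0.01,-0.02,0.19,0.2,0.03,-0.02,-0.05,0.19,0.3,0.03,-0.035,-0.085,0.19,0.4,0.03,-0.05,-0.12,0.19,0.5,0.03,-0.065,-0.155,0.19,0.6,0.03]'; python3 -m creep '[-0.014,-0.03,0,0.1,0.03,-0.03,-0.065,0,0.2,0.03,-0.047,-0.1,0,0.3,0.03,-0.063,-0.135,0,0.4,0.03,-0.08,-0.17,0,0.5,0.03,-0.1,-0.2,0,0.5,0.03,-0.12,-0.23,0,0.5,0.03,-0.138,-0.245,0,0.5,0.03,-0.138,-0.245,0,0.5,0.03]'
python3 - <<'E'
from h import *
s,t=cam("scene"),cam("top")
t["pix"]=cv2.imread("pics/top0.png")[:,:,::-1]
l=cv2.connectedComponents(mask(t))[1]
B=(l==l[312,490]).astype(np.uint8);cn=max(cv2.findContours(B,0,1)[0],key=cv2.contourArea)
r=cv2.minAreaRect(cn);print(r);print([np.round(atz(t,q,.018),4)[:2].tolist() for q in cv2.boxPoints(r)],np.round(atz(t,r[0],.018),4))
c=cam("wrist");save(c,"w3.png")
E
```

```text
clock: 11.1
eef_pos: [0.5614, -0.1535, 0.1607]
tool_rot: [0.858, 0.514, -0.0, -0.0]
ft_force: [1.1, -0.6, -1.8]
grip_width: 0.0489
grasp_force: 64.3
clock: 11.85
eef_pos: [0.4205, -0.4008, 0.1603]
tool_rot: [0.708, 0.706, -0.001, -0.001]
ft_force: [-0.1, 0.1, -1.2]
grip_width: 0.0486
grasp_force: 64.3
((505.5, 314.5), (49.0, 67.0), 90.0)
[[0.4812, -0.356], [0.4877, -0.5166], [0.3715, -0.5112], [0.3651, -0.3535]] [ 0.4258 -0.4343  0.018 ]
```

View pics/w3.png

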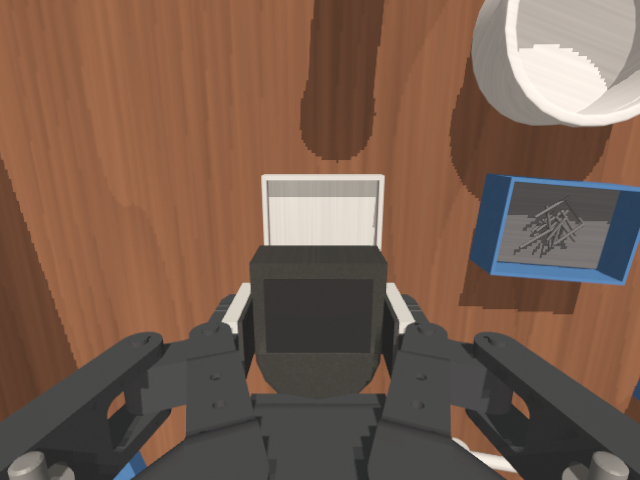

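The wrist view shows the tray's +y wall, with corners at (264,176) and (383,176), parallel to the gripper. The heel is held square.

```bash
python3 - <<'E'
from h import *
c=cam("wrist");print(bot.get_obs()["eef_pos"])
for q in((264,175),(383,175)): print(atz(c,q,.018))
E
```

```text
[ 0.42474536 -0.39691616  0.16057619]
[ 0.3770291  -0.35842069  0.018     ]
[ 0.48331071 -0.35820301  0.018     ]
```

```bash
python3 -m creep '[0.003,0.003,-0.03,0,0.03,0.003,0.003,-0.065,0,0.03,0.003,0.003,-0.1,0,0.03,0.003,0.003,-0.135,0,0.03,0.003,0.003,-0.16,0,0.03,0.003,0.003,-0.175,0,0.03,0.003,0.003,-0.183,0,0.03,0.003,0.003,-0.187,0,0.03,0.003,0.003,-0.189,0,0.03,0.003,0.003,-0.19,0,0.03]'|egrep 'clo|eef|ft|wid';python3 -m creep '[0,0,-0.0015,0,0.03,0,0,-0.0015,0,0.03]'|egrep 'clo|eef|ft|wid'
```

```text
clock: 12.88
eef_pos: [0.4286, -0.3949, -0.0283]
ft_force: [0.4, -0.2, -1.0]
grip_width: 0.0486
clock: 13.05
eef_pos: [0.4287, -0.3953, -0.0293]
ft_force: [1.0, 0.6, 1.5]
grip_width: 0.0488
```

```bash
python3 -m creep '[0,0,0,0,0.06,0,0,0,0,0.06,0,0,0,0,0.06,0,0,0.03,0,0.06,0,0,0.07,0,0.06,0,0,0.11,0,0.085,0,0,0.15,0,0.085,0,0,0.19,0,0.085,0,0.02,0.23,0,0.085,0,0.05,0.24,0,0.085]'|egrep 'clo|eef|ft|wid';python3 -m creep '[0,0.03,0,0,0.085,0,0.07,0,0,0.085,0,0.11,0,0,0.085,0,0.15,0,0,0.085,0,0.19,0,0,0.085,0,0.23,0,0,0.085,0,0.27,0,0,0.085,0,0.31,0,0,0.085,0,0.35,0,0,0.085,0,0.39,0,0,0.085]'|egrep 'clo|eef';python3 -m creep '[0.005,0.04,0,0,0.085,0.01,0.08,0,0,0.085,0.015,0.12,0,0,0.085,0.02,0.16,0,0,0.085,0.025,0.2,0,0,0.085,0.03,0.24,0,0,0.085,0.035,0.28,0,0,0.085,0.043,0.315,0,0,0.085,0.043,0.315,0,0,0.085,0.043,0.315,0,0,0.085]'|egrep 'clo|eef'
python3 - <<'E'
from h import *
c,s,t=cam("wrist"),cam("scene"),cam("top");save(c,"w4.png");o=bot.get_obs();print(o["eef_pos"])
C=dict(wrist=c,scene=s,top=t)
for n in C:
  for k in("brush_grip","brush"): print(n,k,[(np.round(px(r["centre"])).tolist(),round(r["score"],2),np.round(atz(C[n],px(r["centre"]),.17 if "g" in k else .005),4)[:2]) for r in bot.place_of(n,k)[:2]])
print("heel",heelfit([t],.428,-.3995,.004),heelfit([s],.428,-.3995,.004))
a=np.hstack([cv2.resize(c["pix"],(600,450)),cv2.resize(s["pix"][170:245,150:233],(198,180)).repeat(1,0) if 0 else np.vstack([cv2.resize(s["pix"][170:230,160:220],(200,200)),cv2.resize(t["pix"][280:350,465:545],(200,250))])]);cv2.imwrite("pics/w5.png",a[:,:,::-1])
E
```

```text
clock: 13.88
eef_pos: [0.4296, -0.3483, 0.2156]
ft_force: [1.5, -0.9, 0.1]
grip_width: 0.085
clock: 14.72
eef_pos: [0.427, 0.0472, 0.2096]
clock: 15.55
eef_pos: [0.47, 0.3619, 0.2078]
[0.47029644 0.35925156 0.20935669]
wrist brush_grip [([321.0, 243.0], 0.8, array([0.4732, 0.3671]))]
wrist brush [([319.0, 203.0], 0.86, array([0.4719, 0.3661]))]
scene brush_grip [([477.0, 245.0], 0.84, array([0.4679, 0.3657])), ([380.0, 269.0], 0.21, array([0.6272, 0.1993]))]
scene brush [([464.0, 296.0], 0.72, array([0.4628, 0.3731])), ([382.0, 268.0], 0.36, array([0.4521, 0.1649]))]
top brush_grip [([328.0, 232.0], 0.71, array([ 0.5738, -0.0035])), ([161.0, 272.0], 0.64, array([0.4715, 0.3541]))]
top brush [([174.0, 282.0], 0.76, array([0.4737, 0.3638])), ([426.0, 231.0], 0.48, array([ 0.6254, -0.248 ]))]
heel (array([ 0.42679926, -0.40360352,  4.6946939 ]), np.float64(0.12531120331950207)) (array([ 0.42377117, -0.40811172,  4.69999474]), np.float64(0.8686838124054463))
```

View pics/w5.png

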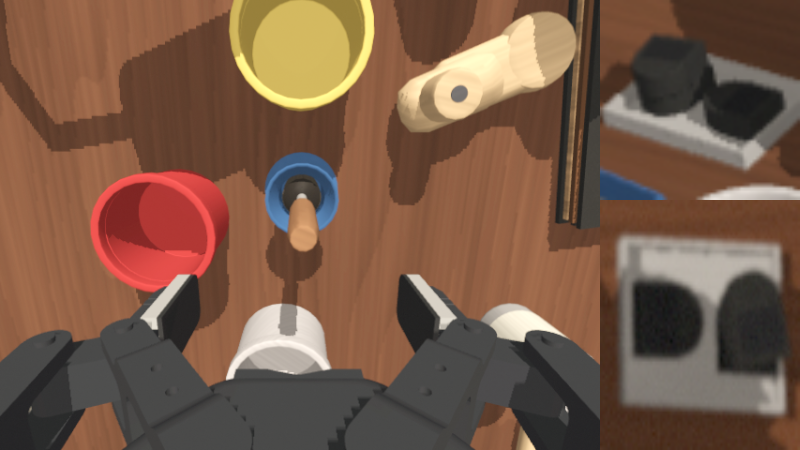

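The heel lies flat in the free half of the tray, next to the stack. The brush stands upright near (0.4725, 0.3665). Next I grasp it.

```bash
python3 -m creep '[0.002,0.007,0,0,0.085,0.002,0.007,-0.03,0,0.085,0.002,0.007,-0.06,0,0.085,0.002,0.007,-0.085,0,0.085,0.002,0.007,-0.095,0,0.085,0.002,0.007,-0.096,0,0.085,0.002,0.007,-0.096,0,0.085]'|egrep 'clo|eef|ft';python3 -m creep '[0,0,0,0,0.04,0,0,0,0,0.01,0,0,0,0,0.01,0,0,0,0,0.01,0,0,0,0,0.01,0,0,0,0,0.01,0,0,0,0,0.01]'
python3 - <<'E'
from h import *
s,t=cam("scene"),cam("top")
for n,x,y,r,h in(("pan",.61,-.002,.088,.046),("pot1",.622,-.248,.073,.066),("pot2",.45,.164,.059,.086),("pot4",.4525,-.171,.034,.126)):
    print(n,[(np.round(p,4),round(e,3)) for p,e in(fit([s],x,y,r,h),fit([t],x,y,r,h),fit([s,t],x,y,r,h))])
E
```

```text
clock: 16.58
eef_pos: [0.4725, 0.3677, 0.1133]
ft_force: [0.2, -0.3, -0.4]
clock: 17.17
eef_pos: [0.4729, 0.3678, 0.1141]
tool_rot: [0.706, 0.708, 0.001, 0.0]
ft_force: [0.3, 0.9, 3.9]
grip_width: 0.0197
grasp_force: 59.1
pan [(array([ 0.6112, -0.002 ]), np.float64(0.014)), (array([ 0.612 , -0.0033]), np.float64(0.02)), (array([ 0.6115, -0.0028]), np.float64(0.043))]
pot1 [(array([ 0.6211, -0.2479]), np.float64(0.019)), (array([ 0.6225, -0.2488]), np.float64(0.02)), (array([ 0.6222, -0.2482]), np.float64(0.047))]
pot2 [(array([0.4492, 0.1653]), np.float64(0.029)), (array([0.4501, 0.163 ]), np.float64(0.017)), (array([0.45  , 0.1638]), np.float64(0.059))]
pot4 [(array([ 0.4517, -0.1702]), np.float64(0.062)), (array([ 0.4529, -0.1719]), np.float64(0.029)), (array([ 0.4523, -0.1714]), np.float64(0.101))]
```

```bash
python3 -m creep '[0,0,0.015,0,0.01,0,0,0.04,0,0.01,0,0,0.075,0,0.01,0,0,0.11,0,0.01,0,0,0.14,0,0.01,0,-0.02,0.16,0,0.01,0,-0.05,0.16,0,0.01,0,-0.08,0.16,0,0.01,0,-0.115,0.16,0,0.01,0,-0.15,0.16,0,0.01]'|egrep 'clo|eef|ft';python3 -m creep '[0,-0.04,0,0,0.01,0,-0.08,0,0,0.01,-0.01,-0.12,0,0,0.01,-0.01,-0.16,0,0,0.01,-0.02,-0.2,0,0,0.01,-0.02,-0.24,0,0,0.01,-0.02,-0.28,0,0,0.01,-0.02,-0.315,0,0,0.01,-0.02,-0.34,0,0,0.01,-0.02,-0.355,0,0,0.01]'|egrep 'clo|eef|ft';python3 -m creep '[0,-0.025,0,0,0.01,0,-0.034,0,0,0.01,0,-0.034,0,0,0.01,0,-0.034,0,0,0.01]'|egrep 'clo|eef|ft'
python3 - <<'E'
from h import *
s,c=cam("scene"),cam("wrist");o=bot.get_obs();p=np.array(o["eef_pos"]);print(p,o["ft_force"],o["grip_width"])
zb=.005+p[2]-.1141
for n,k in(("scene",s),("wrist",c)):
  for q in("brush","brush_grip"): print(n,q,[(np.round(px(r["centre"])),round(r["score"],2)) for r in bot.place_of(n,q)[:2]],"pred",proj(k,[[p[0],p[1],zb+(.165 if "g" in q else 0)]]).round(1))
a=s["pix"].copy();i=proj(s,[[p[0],p[1],zb]])[0]
for d in(0,.19):
    g=proj(s,np.c_[p[0]+.019*np.cos(A),p[1]+.019*np.sin(A),0*A+zb+d]);cv2.polylines(a,[g.round().astype(int)],True,(255,0,0),1)
g=proj(s,np.c_[.4523+.026*np.cos(A),-.1714+.026*np.sin(A),0*A+.126]);cv2.polylines(a,[g.round().astype(int)],True,(0,255,0),1)
i=i.astype(int);L=cv2.resize(a[i[1]-90:i[1]+60,i[0]-50:i[0]+50],(400,600));cv2.imwrite("pics/s5.png",np.hstack([L,cv2.resize(c["pix"][100:480,193:446],(400,600))])[:,:,::-1])
E
```

```text
clock: 18.1
eef_pos: [0.4718, 0.2162, 0.2724]
ft_force: [0.1, 0.3, -0.2]
clock: 18.93
eef_pos: [0.4516, -0.1404, 0.2725]
ft_force: [0.9, 0.9, -0.9]
clock: 19.27
eef_pos: [0.4521, -0.1712, 0.2726]
ft_force: [-0.1, -0.6, -1.5]
[ 0.45232713 -0.17045828  0.27300005] [-0.92480137  0.33398776 -0.77098799] 0.019609538691049234
scene brush [(array([262., 182.]), 0.69)] pred [[262.4 183.5]]
scene brush_grip [(array([261., 121.]), 0.57), (array([348., 360.]), 0.52)] pred [[257.8 123.2]]
wrist brush [(array([319., 226.]), 0.6)] pred [[316.9 225.7]]
wrist brush_grip [(array([317., 325.]), 0.73)] pred [[315.3 321.8]]
```

View pics/s5.png

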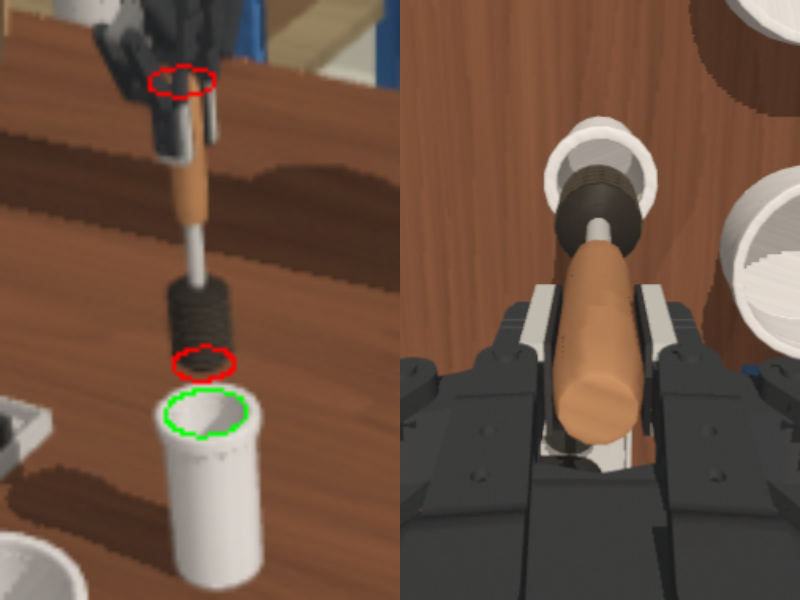

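The brush hangs plumb over pot4: on the left, the head at (201,365) sits over the mouth at (206,412). First stroke.

```bash
python3 -m creep '[0,0,-0.03,0,0.01,0,0,-0.055,0,0.01,0,0,-0.08,0,0.01,0,0,-0.11,0,0.01,0,0,-0.135,0,0.01,0,0,-0.15,0,0.01,0,0,-0.156,0,0.01,0,0,-0.158,0,0.01,0,0,-0.158,0,0.01]'|egrep 'clo|eef|ft'; python3 -m creep '[0,0,-0.0015,0,0.01,0,0,-0.0015,0,0.01]'|egrep 'clo|eef|ft|wid'
```

```text
clock: 20.32
eef_pos: [0.4529, -0.1714, 0.1156]
ft_force: [-0.5, 0.4, -0.5]
clock: 20.48
eef_pos: [0.4534, -0.1718, 0.1148]
ft_force: [0.3, 0.2, -0.9]
grip_width: 0.0198
```

```bash
python3 -m creep '[0,0,-0.0015,0,0.01,0,0,-0.0015,0,0.01]'|egrep 'eef|ft'; python3 -m creep '[0,0,-0.0015,0,0.01,0,0,-0.0015,0,0.01]'|egrep 'eef|ft'
```

```text
eef_pos: [0.4537, -0.1721, 0.114]
ft_force: [-0.2, -0.4, 4.4]
eef_pos: [0.4541, -0.1723, 0.114]
ft_force: [-3.1, 0.8, 13.7]
```

```bash
for k in 1; do python3 -m creep '[0,0,0.02,0,0.01,0,0,0.05,0,0.01,0,0,0.08,0,0.01,0,0,0.11,0,0.01,0,0,0.125,0,0.01,0,0,0.13,0,0.01,0,0,0.13,0,0.01]'|egrep 'eef|ft|clo'; python3 -m creep '[0,0,-0.03,0,0.01,0,0,-0.06,0,0.01,0,0,-0.09,0,0.01,0,0,-0.115,0,0.01,0,0,-0.125,0,0.01,0,0,-0.128,0,0.01,0,0,-0.1285,0,0.01,0,0,-0.1285,0,0.01]'|egrep 'eef|ft|clo';python3 -m creep '[0,0,0.02,0,0.01,0,0,0.05,0,0.01,0,0,0.08,0,0.01,0,0,0.11,0,0.01,0,0,0.125,0,0.01,0,0,0.1285,0,0.01,0,0,0.1285,0,0.01]'|egrep 'eef|ft|clo'; python3 -m creep '[0,0,-0.03,0,0.01,0,0,-0.06,0,0.01,0,0,-0.09,0,0.01,0,0,-0.115,0,0.01,0,0,-0.125,0,0.01,0,0,-0.128,0,0.01,0,0,-0.1285,0,0.01,0,0,-0.1285,0,0.01]'|egrep 'eef|ft|clo'; python3 -m creep '[0,0,0.02,0,0.01,0,0,0.05,0,0.01,0,0,0.08,0,0.01,0,0,0.11,0,0.01,0,0,0.125,0,0.01,0,0,0.13,0,0.01,0,0,0.16,0,0.01,0,0,0.16,0,0.01]'|egrep 'eef|ft|clo'; done
python3 - <<'E'
from h import *
s=cam("scene");o=bot.get_obs();p=np.array(o["eef_pos"]);print(p,o["grip_width"]);print(fit([s],.4523,-.1714,.034,.126))
zb=.005+p[2]-.114;print([px(r["centre"]) for r in bot.place_of("scene","brush")[:2]],proj(s,[[p[0],p[1],zb]]))
E
```

```text
clock: 21.4
eef_pos: [0.4535, -0.172, 0.2425]
ft_force: [-0.3, -0.2, 0.4]
clock: 22.07
eef_pos: [0.451, -0.1713, 0.1133]
ft_force: [-6.6, 1.3, 18.3]
clock: 22.65
eef_pos: [0.4525, -0.1716, 0.2402]
ft_force: [0.2, -0.2, -1.2]
clock: 23.32
eef_pos: [0.4499, -0.1711, 0.1128]
ft_force: [-7.2, 2.5, 22.5]
clock: 23.98
eef_pos: [0.453, -0.1718, 0.2735]
ft_force: [1.3, -0.2, 0.4]
[ 0.45286039 -0.17168637  0.27177588] 0.01953498179983589
(array([ 0.44981657, -0.16963309]), np.float64(0.05164609053497937))
[array([264.896, 179.088])] [[261.90906529 183.85773037]]
```

```bash
python3 -m creep '[0,0.02,0,0,0.01,0,0.055,0,0,0.01,0,0.095,0,0,0.01,0.005,0.135,0,0,0.01,0.005,0.175,0,0,0.01,0.01,0.215,0,0,0.01,0.01,0.255,0,0,0.01,0.01,0.295,0,0,0.01,0.015,0.335,0,0,0.01,0.015,0.37,0,0,0.01]'|egrep 'clo|eef|ft';python3 -m creep '[0,0.04,0,0,0.01,0,0.08,0,0,0.01,0.005,0.115,0,0,0.01,0.005,0.145,0,0,0.01,0.005,0.165,0,0,0.01,0.005,0.17,0,0,0.01,0.005,0.17,0,0,0.01,0.005,0.17,0,0,0.01]'|egrep 'clo|eef|ft'; python3 - <<'E'
from h import *
s,c=cam("scene"),cam("wrist");o=bot.get_obs();p=np.array(o["eef_pos"]);print(p)
C=dict(scene=s,wrist=c);zb=.005+p[2]-.1128
for n in C:
  for q in("brush","brush_stand"):print(n,q,[(np.round(px(r["centre"])),round(r["score"],2),atz(C[n],px(r["centre"]),zb if q=="brush" else 0).round(4)) for r in bot.place_of(n,q)[:2]])
E
```

```text
clock: 24.92
eef_pos: [0.4663, 0.2006, 0.2689]
ft_force: [0.4, -0.9, -0.2]
clock: 25.58
eef_pos: [0.4718, 0.3675, 0.2699]
ft_force: [-0.7, -0.1, -1.1]
[0.47237172 0.36693011 0.27146074]
scene brush [(array([480., 245.]), 0.95, array([0.4593, 0.3715, 0.1637])), (array([268., 349.]), 0.72, array([0.8854, 0.087 , 0.1637]))]
scene brush_stand [(array([461., 299.]), 0.98, array([ 0.4676,  0.3695, -0.    ]))]
wrist brush [(array([317., 228.]), 0.69, array([0.4721, 0.3656, 0.1637])), (array([317., 324.]), 0.39, array([0.4726, 0.2778, 0.1637]))]
wrist brush_stand [(array([319., 196.]), 0.81, array([0.4738, 0.3687, 0.    ]))]
```

Aligned, so I lower the brush into the stand.

```bash
python3 -m creep '[0,0,-0.03,0,0.01,0,0,-0.06,0,0.01,0,0,-0.09,0,0.01,0,0,-0.115,0,0.01,0,0,-0.135,0,0.01,0,0,-0.148,0,0.01,0,0,-0.154,0,0.01,0,0,-0.156,0,0.01,0,0,-0.156,0,0.01]'|egrep 'clo|eef|ft'; python3 -m creep '[0,0,-0.002,0,0.01,0,0,-0.002,0,0.01]'|egrep 'clo|eef|ft';python3 -m creep '[0,0,-0.0015,0,0.01,0,0,-0.0015,0,0.01]'|egrep 'clo|eef|ft'
```

```text
clock: 26.63
eef_pos: [0.4727, 0.3682, 0.1166]
ft_force: [-0.8, -1.2, -1.1]
clock: 26.8
eef_pos: [0.4731, 0.3689, 0.1153]
ft_force: [0.6, -0.6, -1.1]
clock: 26.97
eef_pos: [0.4727, 0.3687, 0.1132]
ft_force: [0.1, 0.7, -1.6]
```

```bash
python3 -m creep '[0,0,-0.001,0,0.01,0,0,-0.001,0,0.01,0,0,-0.001,0,0.06,0,0,-0.001,0,0.085,0,0,-0.001,0,0.085,0,0,-0.001,0,0.085,0,0,0.03,0,0.085,0,0,0.07,0,0.085,0,0,0.11,0,0.085,0,0,0.13,0,0.085]'|egrep 'clo|eef|ft|wid'; python3 -m creep '[0,-0.03,0,0,0.04,0,-0.07,0,0,0.04,0.01,-0.11,0,0,0.04,0.01,-0.15,0,0,0.04,0.02,-0.19,0,0,0.04,0.02,-0.23,0,0,0.04,0.03,-0.27,0,0,0.04,0.04,-0.3,0,0,0.04,0.05,-0.34,0,0,0.04,0.06,-0.38,0,0,0.04]'|egrep 'clo|eef|ft'; python3 -m creep '[0,-0.03,0,0,0.04,0.01,-0.07,0,0,0.04,0.01,-0.11,0,0,0.04,0.02,-0.15,0,0,0.04,0.02,-0.19,0,0,0.04,0.02,-0.22,0,0,0.04,0.02,-0.236,0,0,0.04,0.02,-0.236,0,0,0.04,0.02,-0.236,0,0,0.04]'|egrep 'clo|eef|ft|wid'
python3 - <<'E'
from h import *
s,c,t=cam("scene"),cam("wrist"),cam("top");print(bot.get_obs()["eef_pos"])
for n,x,y,r,h in(("pan",.61,-.002,.088,.046),("pot1",.622,-.248,.073,.066),("pot2",.45,.164,.059,.086),("pot4",.4525,-.171,.034,.126)):
    print(n,[(np.round(p,4),round(e,3)) for p,e in(fit([s],x,y,r,h),fit([t],x,y,r,h))])
u=proj(t,[[.622,-.248,.066]])[0].astype(int);v=proj(s,[[.4727,.366,.1]])[0].astype(int)
cv2.imwrite("pics/s6.png",np.hstack([cv2.resize(c["pix"],(560,420)),cv2.resize(s["pix"][v[1]-60:v[1]+40,v[0]-24:v[0]+24],(200,420))])[:,:,::-1])
E
```

```text
clock: 27.8
eef_pos: [0.4737, 0.3694, 0.2479]
ft_force: [-1.1, -0.0, 0.8]
grip_width: 0.085
clock: 28.63
eef_pos: [0.5326, -0.0132, 0.2428]
ft_force: [1.3, -0.4, -0.3]
clock: 29.38
eef_pos: [0.5522, -0.2478, 0.2422]
ft_force: [0.1, -0.2, 0.2]
grip_width: 0.0403
[ 0.55266056 -0.24588337  0.24289065]
pan [(array([ 0.6111, -0.002 ]), np.float64(0.014)), (array([ 0.612 , -0.0038]), np.float64(0.021))]
pot1 [(array([ 0.6152, -0.2851]), np.float64(0.228)), (array([ 0.1315, -0.224 ]), np.float64(0.966))]
pot2 [(array([0.4491, 0.1652]), np.float64(0.026)), (array([0.4504, 0.1635]), np.float64(0.023))]
pot4 [(array([ 0.4498, -0.1697]), np.float64(0.051)), (array([ 0.451 , -0.1705]), np.float64(0.992))]
```

View pics/s6.png

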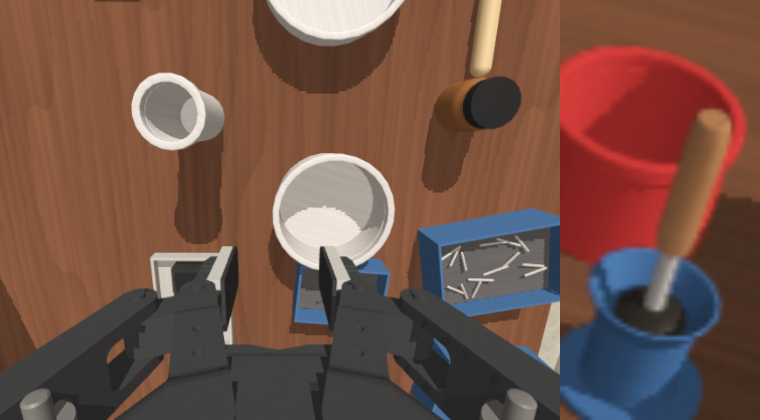

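The brush is back in its stand. pot1 shows at (333,211) in the wrist view. I locate it there.

```bash
python3 - <<'E'
from h import *
c=cam("wrist");m=mask(c);print(bot.get_obs()["eef_pos"])
n,l,st,ce=cv2.connectedComponentsWithStats(m)
for i in range(1,n):
    if st[i,4]>1500: print(i,st[i],ce[i].round())
def ff(x,y,r,h,uv):
    i=l[uv[1],uv[0]];cn,_=cv2.findContours((l==i).astype(np.uint8),0,1);f=np.zeros_like(m);cv2.drawContours(f,cn,-1,1,-1);b=cv2.resize(f,(1280,960),interpolation=0)
    k=lambda p:1-((s:=sil(c,*p,r,h))&b).sum()/(s|b).sum()
    o=minimize(k,[x,y],method="Nelder-Mead",options=dict(initial_simplex=[[x,y],[x+.01,y],[x,y+.01]]));return o.x.round(4),round(o.fun,3)
print("pot1",ff(.615,-.26,.073,.066,(340,260)),"pot4",ff(.4525,-.171,.034,.126,(210,130)))
E
```

```text
[ 0.55270065 -0.24585261  0.24301991]
1 [ 304    0  159   54 6021] [380.  21.]
2 [ 150   84  107   89 6978] [200. 129.]
3 [  311   176   140   156 14794] [380. 242.]
45 [ 503  270  122   79 6444] [563. 310.]
54 [ 171  281   96   60 2353] [211. 307.]
pot1 (array([ 0.619 , -0.2842]), np.float64(0.059)) pot4 (array([ 0.4541, -0.1698]), np.float64(0.033))
```

pot1 has been knocked to about (0.619, -0.284). I back off a little and measure it cleanly.

```bash
python3 -m creep '[-0.035,-0.02,0,0,0.04,-0.07,-0.037,0,0,0.04,-0.07,-0.037,0,0,0.04,-0.07,-0.037,0,0,0.04]'|egrep 'clo|eef'; cat >> h.py <<'E'
def wfit(c,x,y,r,h,z0=0,seed=None):
    m=mask(c);l=cv2.connectedComponents(m)[1];g=sil(c,x,y,r,h,z0)[::2,::2];k=np.bincount(l[g>0]);k[0]=0;i=k.argmax()
    cn,_=cv2.findContours((l==i).astype(np.uint8),0,1);f=np.zeros_like(m);cv2.drawContours(f,cn,-1,1,-1);b=cv2.resize(f,(1280,960),interpolation=0)
    q=lambda p:1-((s:=sil(c,*p,r,h,z0))&b).sum()/(s|b).sum()
    o=minimize(q,[x,y],method="Nelder-Mead",options=dict(initial_simplex=[[x,y],[x+.01,y],[x,y+.01]]));return o.x.round(4),round(o.fun,3)
E
python3 - <<'E'
from h import *
print(bot.get_obs()["eef_pos"])
for n in("wrist","scene","top"):
    c=cam(n);print(n,"pot1",wfit(c,.619,-.284,.073,.066),"pot4",wfit(c,.4525,-.171,.034,.126))
E
```

```text
clock: 29.92
eef_pos: [0.4814, -0.284, 0.2435]
[ 0.48136866 -0.28401829  0.24352762]
wrist pot1 (array([ 0.619 , -0.2843]), np.float64(0.015)) pot4 (array([ 0.4538, -0.1702]), np.float64(0.023))
scene pot1 (array([ 0.6152, -0.2851]), np.float64(0.228)) pot4 (array([ 0.4498, -0.1697]), np.float64(0.051))
top pot1 (array([ 0.6169, -0.2851]), np.float64(0.026)) pot4 (array([ 0.451 , -0.1708]), np.float64(0.032))
```

```bash
python3 -m creep '[0.035,-0.001,0,0,0.04,0.068,-0.001,-0.02,0,0.04,0.068,-0.001,-0.06,0,0.04,0.068,-0.001,-0.1,0,0.04,0.068,-0.001,-0.14,0,0.04,0.068,-0.001,-0.18,0,0.04,0.068,-0.001,-0.21,0,0.04,0.068,-0.001,-0.226,0,0.04,0.068,-0.001,-0.234,0,0.04,0.068,-0.001,-0.234,0,0.04]'|egrep 'clo|eef|ft'; python3 -m creep '[0,0,0,0,0.03,0,0,0,0,0.02,0,0,0,0,0.01,0,0,0,0,0,0,0,0,0,0,0,0,0,0,0,0,0,0,0,0]'; python3 -m creep '[0,0,0.005,0,0,0,0,0.015,0,0,0,0,0.03,0,0,0,0,0.03,0,0]'
```

```text
clock: 30.9
eef_pos: [0.5498, -0.2838, 0.0061]
ft_force: [0.1, 0.6, 0.7]
clock: 31.48
eef_pos: [0.5525, -0.2858, 0.0109]
tool_rot: [0.706, 0.708, 0.001, 0.002]
ft_force: [1.2, 2.3, 5.9]
grip_width: 0.0065
grasp_force: 63.9
clock: 31.82
eef_pos: [0.5508, -0.2865, 0.041]
tool_rot: [0.706, 0.708, -0.0, 0.001]
ft_force: [0.2, -0.5, -2.5]
grip_width: 0.006
grasp_force: 59.8
```

```bash
cat >> h.py <<'E'
def tiltfit(c,x,y,r,h,z0,free=4):
    "pose (x,y,z0,pitch about world y, +: far side down) of a held pot"
    m=mask(c);l=cv2.connectedComponents(m)[1];g=sil(c,x,y,r,h,z0)[::2,::2];k=np.bincount(l[g>0]);k[0]=0;i=k.argmax()
    cn,_=cv2.findContours((l==i).astype(np.uint8),0,1);f=np.zeros_like(m);cv2.drawContours(f,cn,-1,1,-1);b=cv2.resize(f,(1280,960),interpolation=0)
    def S(p):
        P=np.vstack([np.c_[q*np.cos(A),q*np.sin(A),0*A+z] for q,z in((r-.004,0),(r,h-.012),(r,h))])
        P=R.from_euler("y",p[3]).apply(P-[0,0,h/2])+[p[0],p[1],p[2]+h/2]
        s=np.zeros((960,1280),np.uint8);cv2.fillConvexPoly(s,np.round(cv2.convexHull((proj(c,P)*2).astype(np.float32))*16).astype(np.int32),1,shift=4);return s
    q=lambda p:1-((s:=S(p))&b).sum()/(s|b).sum()
    p0=np.array([x,y,z0,0.]);o=minimize(q,p0,method="Nelder-Mead",options=dict(initial_simplex=np.vstack([p0]+[p0+d for d in np.diag([.006,.006,.006,.08])]),xatol=1e-4,fatol=1e-5));return o.x.round(4),round(o.fun,4),round(q(p0),4)
E
python3 - <<'E'
from h import *
p=np.array(bot.get_obs()["eef_pos"]);print(p)
for n in("scene","wrist"): c=cam(n);save(c,"x1%s.png"%n);print(n,tiltfit(c,p[0]+.069,p[1],.073,.066,p[2]-.0105))
E
```

```text
[ 0.55083938 -0.28648537  0.04101351]
scene (array([ 0.6147, -0.2917,  0.0251,  0.093 ]), np.float64(0.1555), np.float64(0.1676))
wrist (array([ 0.6517, -0.2879, -0.02  , -0.568 ]), np.float64(0.2068), np.float64(0.3648))
```

```bash
python3 - <<'E'
import cv2,numpy as np
s=cv2.imread("pics/x1scene.png");w=cv2.imread("pics/x1wrist.png")
cv2.imwrite("pics/x1.png",np.hstack([cv2.resize(s[190:310,110:270],(480,360)),cv2.resize(w[:,160:],(320,320))[0:320].repeat(1,0) if 0 else cv2.resize(w[:,200:560],(320,360))]))
E
```

```text
(no output)
```

View pics/x1.png

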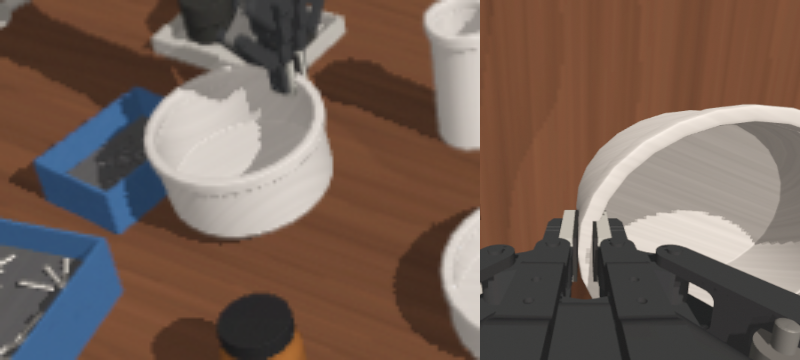

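The held pot1 sags: its rim runs from (147,140) to (325,95), about 14° off level. I gripped about 5 mm too high on the bead. I put it back, regrip with the pads centred on the bead, and check the tilt from the wrist torque.

```bash
python3 -c "
from h import *
o=bot.get_obs();print(o['ft_torque'],o['ft_force'])"; python3 -m creep '[0,0,-0.008,0,0,0,0,-0.016,0,0,0,0,-0.022,0,0,0,0,-0.026,0,0,0,0,-0.03,0,0,0,0,-0.03,0,0]'|egrep 'clo|eef|ft';  python3 -m creep '[0,0,0,0,0.01,0,0,0,0,0.02,0,0,0,0,0.03,0,0,0,0,0.03,0,0,-0.005,0,0.03,0,0,-0.005,0,0.03,0,0,-0.005,0,0.01,0,0,-0.005,0,0,0,0,-0.005,0,0,0,0,-0.005,0,0]'; python3 -m creep '[0,0,0,0,0,0,0,0.005,0,0,0,0,0.015,0,0,0,0,0.03,0,0,0,0,0.03,0,0,0,0,0.03,0,0]'
python3 - <<'E'
from h import *
o=bot.get_obs();print(o['ft_torque'],o['ft_force'],o['eef_pos']);p=np.array(o["eef_pos"])
c=cam("scene");save(c,"x2scene.png");print(tiltfit(c,p[0]+.069,p[1],.073,.066,p[2]-.0055))
E
```

```text
[ 0.00053191  0.21179744 -0.0150826 ] [ 0.06997978 -0.05535042 -3.49423603]
clock: 32.42
eef_pos: [0.5499, -0.2853, 0.011]
ft_force: [-8.8, 2.7, 13.9]
clock: 33.25
eef_pos: [0.5509, -0.2858, 0.0045]
tool_rot: [0.706, 0.708, 0.0, 0.001]
ft_force: [-1.6, 0.0, 4.1]
grip_width: 0.0072
grasp_force: 55.1
clock: 33.75
eef_pos: [0.5504, -0.2853, 0.0339]
tool_rot: [0.706, 0.708, 0.0, -0.0]
ft_force: [0.8, 0.8, -4.2]
grip_width: 0.0071
grasp_force: 60.9
[0.21110515 0.24482615 0.10957906] [ 0.83635229  0.77659201 -4.18088437] [ 0.55039885 -0.28526883  0.03389089]
(array([ 0.6162, -0.2881,  0.0259,  0.1026]), np.float64(0.1556), np.float64(0.1676))
```

```bash
python3 - <<'E'
import re
t=open("h.py").read()
a,b=t.split("def tiltfit",1)
b=b.replace('    q=lambda p:1-((s:=S(p))&b)','    W=np.zeros_like(b);W[int(2*proj(c,[[x,y,z0+h]])[0][1]):]=1;b=b&W\n    q=lambda p:1-((s:=S(p)&W)&b)')
open("h.py","w").write(a+"def tiltfit"+b)
E
python3 - <<'E'
from h import *
c=cam("scene")
for f,p,dz in(("x1scene",[.5508,-.2865,.041],.0105),("x2scene",[.5504,-.2853,.0339],.005)):
    c["pix"]=cv2.imread("pics/%s.png"%f)[:,:,::-1].copy();print(f,tiltfit(c,p[0]+.069,p[1],.073,.066,p[2]-dz))
E
```

```text
x1scene (array([ 0.618 , -0.2891,  0.0296,  0.1141]), np.float64(0.0193), np.float64(0.0319))
x2scene (array([ 0.6182, -0.286 ,  0.029 ,  0.1271]), np.float64(0.0219), np.float64(0.037))
```

```bash
python3 - <<'E'
from h import *
c=cam("wrist");o=bot.get_obs()
def T(q,p): M=np.eye(4);M[:3,:3]=R.from_quat(q).as_matrix();M[:3,3]=p;return M
tc=np.linalg.inv(T(o["tool_rot"],o["eef_pos"]))@c["C2W"]
for f,q,p in(("w1",[.707,.7072,-.0005,-.0008],[.611,-.0003,.2243]),("w2",[.972,.235,.007,.002],[.6331,.0024,.115]),("w4",[.7065,.7077,0,0],[.4703,.3593,.2094])):
    c["C2W"]=T(np.array(q)/np.linalg.norm(q),p)@tc;c["W2C"]=np.linalg.inv(c["C2W"]);c["pix"]=cv2.imread("pics/%s.png"%f)[:,:,::-1].copy()
    print(f,wfit(c,.6115,-.003,.088,.046) if f!="w4" else wfit(c,.45,.164,.059,.086))
E
```

```text
w1 (array([ 0.6139, -0.0023]), np.float64(0.012))
w2 (array([ 0.613 , -0.0038]), np.float64(0.069))
w4 (array([0.4521, 0.1609]), np.float64(0.507))
```

```bash
python3 -m creep '[0,0,0.02,0,0,0,0,0.05,0,0,0,0,0.08,0,0,0,0.015,0.1,0,0,0,0.04,0.1,0,0,0,0.065,0.1,0,0,0,0.095,0.1,0,0,0,0.125,0.1,0,0,0,0.155,0.1,0,0,0,0.185,0.1,0,0]'|egrep 'clo|eef|ft|wid';python3 -m creep '[0,0.03,0,0,0,-0.003,0.06,0,0,0,-0.006,0.08,-0.01,0,0,-0.0065,0.093,-0.03,0,0,-0.0065,0.098,-0.04,0,0,-0.0065,0.098,-0.05,0,0,-0.0065,0.098,-0.05,0,0,-0.0065,0.098,-0.05,0,0]'|egrep 'clo|eef|ft|wid'
python3 - <<'E'
from h import *
p=np.array(bot.get_obs()["eef_pos"]);print(p);c=cam("scene");save(c,"x3.png");print(tiltfit(c,p[0]+.069,p[1],.073,.066,p[2]-.005))
E
```

```text
clock: 34.73
eef_pos: [0.5494, -0.0993, 0.1326]
ft_force: [0.8, 0.7, -4.8]
grip_width: 0.0069
clock: 35.4
eef_pos: [0.5433, -0.0036, 0.0829]
ft_force: [0.1, -0.9, -3.9]
grip_width: 0.0066
[ 0.54333407 -0.00359591  0.08285655]
(array([0.7006, 0.0489, 0.1073, 0.608 ]), np.float64(0.0775), np.float64(0.4726))
```

```bash
python3 -m creep '[0.0005,0.001,-0.015,0,0,0.0005,0.001,-0.03,0,0,0.0005,0.001,-0.042,0,0,0.0005,0.001,-0.05,0,0,0.0005,0.001,-0.055,0,0,0.0005,0.001,-0.055,0,0,0.0005,0.001,-0.055,0,0]'|egrep 'clo|eef|ft|wid';python3 -m creep '[0,0,-0.003,0,0,0,0,-0.006,0,0,0,0,-0.008,0,0,0,0,-0.008,0,0]'|egrep 'eef|ft|wid';python3 -m creep '[0,0,-0.002,0,0,0,0,-0.004,0,0,0,0,-0.006,0,0,0,0,-0.006,0,0]'|egrep 'eef|ft|wid'
```

```text
clock: 36.03
eef_pos: [0.545, -0.0019, 0.0292]
ft_force: [-0.6, 0.9, -4.3]
grip_width: 0.0063
eef_pos: [0.5447, -0.0017, 0.021]
ft_force: [-1.9, 0.1, -0.2]
grip_width: 0.0069
eef_pos: [0.5447, -0.0016, 0.0152]
ft_force: [-5.1, -0.7, 7.2]
grip_width: 0.0065
```

```bash
python3 -m creep '[0,0,-0.002,0,0,0,0,-0.003,0,0,0,0,-0.003,0,0]'|egrep 'eef|ft|wid';python3 -m creep '[0,0,-0.002,0,0,0,0,-0.003,0,0,0,0,-0.003,0,0]'|egrep 'eef|ft|wid'; python3 -m creep '[0,0,-0.001,0,0,0,0,-0.001,0,0]'|egrep 'eef|ft|wid'
```

```text
eef_pos: [0.5448, -0.0015, 0.0127]
ft_force: [-5.8, 0.7, 8.6]
grip_width: 0.0065
eef_pos: [0.5451, -0.0013, 0.0099]
ft_force: [-4.9, 0.7, 7.8]
grip_width: 0.0066
eef_pos: [0.5452, -0.0012, 0.0091]
ft_force: [-6.5, 0.8, 8.2]
grip_width: 0.0066
```

```bash
python3 -m creep '[0,0,-0.0015,0,0,0,0,-0.0015,0,0]'|egrep 'eef|ft|wid'; python3 - <<'E'
from h import *
s=cam("scene");p=np.array(bot.get_obs()["eef_pos"]);save(s,"x4.png")
a=cv2.resize(s["pix"],None,fx=4,fy=4,interpolation=cv2.INTER_CUBIC)
for r,z,col in((.073,.071,(255,0,0)),(.065,.071,(255,0,0)),(.088,.046,(0,255,0))):
    x=p[0]+.069 if r<.08 else .6115; y=p[1] if r<.08 else -.0028
    cv2.polylines(a,[(proj(s,np.c_[x+r*np.cos(A),y+r*np.sin(A),0*A+z])*4).round().astype(int)],True,col,1)
i=(proj(s,[[.6115,-.003,.06]])[0]*4).astype(int);cv2.imwrite("pics/x4c.png",a[i[1]-200:i[1]+200,i[0]-250:i[0]+250,::-1])
E
```

```text
eef_pos: [0.5453, -0.0012, 0.0084]
ft_force: [-7.9, 1.5, 13.2]
grip_width: 0.0065
```

View pics/x4c.png

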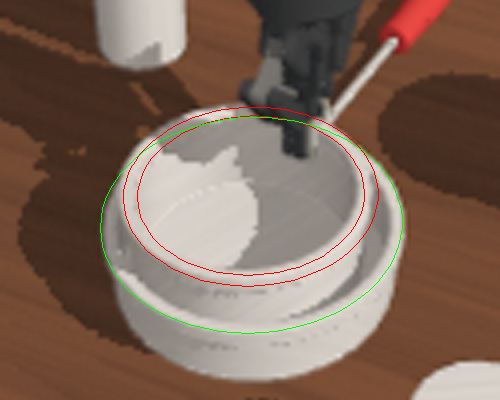

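Picture 14 shows pot1 inside the pan, with its rim on the predicted level ellipse, so it is seated. I release with a small opening first, so the outer finger clears the pan's bead, then rise and head to pot2.

```bash
python3 -m creep '[0,0,0.001,0,0.014,0,0,0.001,0,0.014,0,0,0.001,0,0.014,0,0,0.004,0,0.02,0,0,0.01,0,0.03,0,0,0.04,0,0.04,0,0,0.08,0,0.04,0,0,0.12,0,0.04,0,0,0.16,0,0.04,0,0,0.2,0,0.04]'|egrep 'clo|eef|ft|wid'; python3 -m creep '[-0.02,0.02,0,0,0.04,-0.05,0.04,0,0,0.04,-0.08,0.065,0,0,0.04,-0.11,0.09,0,0,0.04,-0.14,0.115,0,0,0.04,-0.165,0.14,0,0,0.04,-0.19,0.16,0,0,0.04,-0.2,0.165,0,0,0.04,-0.2,0.165,0,0,0.04,-0.2,0.165,0,0,0.04]'|egrep 'clo|eef|ft'
python3 - <<'E'
from h import *
print(bot.get_obs()["eef_pos"])
for n in("wrist","scene","top"):
    c=cam(n);save(c,"y1%s.png"%n);print(n,"pot2",wfit(c,.45,.164,.059,.086))
E
```

```text
clock: 38.42
eef_pos: [0.5428, -0.0015, 0.2077]
ft_force: [1.3, 0.9, 0.1]
grip_width: 0.04
clock: 39.25
eef_pos: [0.3442, 0.1633, 0.2063]
ft_force: [0.4, -0.3, 0.6]
[0.3441762  0.16329804 0.2062975 ]
wrist pot2 (array([0.4516, 0.1641]), np.float64(0.02))
scene pot2 (array([0.4491, 0.1652]), np.float64(0.026))
top pot2 (array([0.4503, 0.1637]), np.float64(0.904))
```

```bash
cat >> h.py <<'E'
def rimfit(cs,x,y,z,ro,tilt=True):
    "centre, height, tilts of a rim (outer radius ro, inner ro-8mm) by distance to image edges"
    D=[]
    for c in cs:
        g=cv2.resize(cv2.GaussianBlur(c["pix"],(3,3),0),None,fx=2,fy=2,interpolation=cv2.INTER_CUBIC)
        e=np.max([cv2.Canny(g[:,:,k],25,70) for k in range(3)],0);D.append(cv2.distanceTransform(255-e,cv2.DIST_L2,5))
    C=np.vstack([np.c_[r*np.cos(A),r*np.sin(A),0*A] for r in(ro,ro-.008)])
    def cost(p):
        P=R.from_euler("xy",[p[3],p[4]] if tilt else [0,0]).apply(C)+p[:3];s=0
        for c,d in zip(cs,D):
            u=proj(c,P)*2;v=d[np.clip(u[:,1].round().astype(int),0,959),np.clip(u[:,0].round().astype(int),0,1279)];s+=np.minimum(v,6).mean()
        return s/len(cs)
    best=None
    for dx in(-.004,0,.004):
        for dy in(-.004,0,.004):
            p0=np.array([x+dx,y+dy,z,0,0]);o=minimize(cost,p0,method="Nelder-Mead",options=dict(initial_simplex=np.vstack([p0]+[p0+q for q in np.diag([.004,.004,.004,.04,.04])]),maxiter=400))
            if best is None or o.fun<best.fun:best=o
    return best.x.round(4),round(best.fun,2)
E
python3 - <<'E'
from h import *
s,t,w=cam("scene"),cam("top"),cam("wrist")
for n,k in(("s",[s]),("t",[t]),("st",[s,t])):
    print(n,"pot1",rimfit(k,.613,-.002,.071,.073),"pan",rimfit(k,.612,-.003,.046,.088))
print("pot2 st",rimfit([s,t],.45,.164,.086,.059),"w",rimfit([w],.4515,.164,.086,.059))
E
```

```text
s pot1 (array([ 0.6124, -0.0046,  0.0738,  0.0042, -0.0027]), np.float64(1.58)) pan (array([ 0.6079, -0.0021,  0.0502, -0.0723,  0.0628]), np.float64(1.39))
t pot1 (array([ 0.6092, -0.0074,  0.0695, -0.0219,  0.0414]), np.float64(1.16)) pan (array([ 0.6084, -0.0032,  0.0483,  0.0059, -0.0224]), np.float64(1.08))
st pot1 (array([ 0.6096, -0.0071,  0.07  ,  0.0105,  0.0057]), np.float64(1.49)) pan (array([ 0.6093, -0.0018,  0.0509, -0.0842,  0.0523]), np.float64(1.28))
pot2 st (array([ 0.4494,  0.1648,  0.0851,  0.0091, -0.0012]), np.float64(0.99)) w (array([0.4522, 0.1643, 0.085 , 0.0081, 0.0054]), np.float64(0.46))
```

```bash
python3 -m creep '[0.025,-0.03,0,0,0.04,0.05,-0.055,0,0,0.04,0.075,-0.08,0,0,0.04,0.1,-0.11,0,0,0.04,0.125,-0.14,0,0,0.04,0.15,-0.165,0,0,0.04,0.175,-0.19,0,0,0.04,0.2,-0.22,0,0,0.04,0.2,-0.22,0,0,0.04,0.2,-0.22,0,0,0.04]'|egrep 'clo|eef'; python3 -m creep '[0,0,0,0,0.04,0,0,0,0,0.04,0,0,0,0,0.04]'|egrep 'clo|eef'
python3 - <<'E'
from h import *
print(bot.get_obs()["eef_pos"]);w=cam("wrist");save(w,"y2.png")
print("pot1",rimfit([w],.613,-.003,.071,.073),"pan",rimfit([w],.613,-.003,.046,.088),wfit(w,.613,-.003,.088,.046))
E
```

```text
clock: 40.38
eef_pos: [0.545, -0.0588, 0.2046]
clock: 40.63
eef_pos: [0.5438, -0.0557, 0.2066]
[ 0.54381091 -0.05566694  0.20655382]
pot1 (array([ 6.123e-01, -6.900e-03,  6.930e-02, -1.000e-04,  2.100e-03]), np.float64(0.88)) pan (array([ 0.6115, -0.0019,  0.0433, -0.0029,  0.0148]), np.float64(1.06)) (array([ 0.6109, -0.0026]), np.float64(0.017))
```

```bash
python3 -m creep '[-0.02,0.03,0,0,0.04,-0.035,0.055,0,0,0.04,-0.055,0.085,0,0,0.04,-0.075,0.115,0,0,0.04,-0.095,0.145,0,0,0.04,-0.115,0.175,0,0,0.04,-0.135,0.205,0,0,0.04,-0.147,0.22,0,0,0.04,-0.147,0.22,-0.02,0,0.04,-0.147,0.22,-0.05,0,0.04]'|egrep 'clo|eef'; python3 -m creep '[0,0,-0.04,0,0.04,0,0,-0.07,0,0.04,0,0,-0.1,0,0.04,0,0,-0.12,0,0.04,0,0,-0.128,0,0.04,0,0,-0.13,0,0.04,0,0,-0.13,0,0.04,0,0,-0.13,0,0.04]'|egrep 'clo|eef|ft'; python3 -m creep '[0,0,0,0,0.03,0,0,0,0,0.02,0,0,0,0,0.01,0,0,0,0,0,0,0,0,0,0,0,0,0,0,0,0,0,0,0,0]'
```

```text
clock: 41.52
eef_pos: [0.3987, 0.1663, 0.1591]
clock: 42.18
eef_pos: [0.3986, 0.1642, 0.0276]
ft_force: [-0.2, 0.2, 1.0]
clock: 42.77
eef_pos: [0.3989, 0.163, 0.0275]
tool_rot: [0.707, 0.708, 0.001, 0.001]
ft_force: [-0.9, -4.0, 6.2]
grip_width: 0.0073
grasp_force: 56.8
```

```bash
python3 -m creep '[0,0,0.01,0,0,0,0,0.03,0,0,0,0,0.06,0,0,0,0,0.09,0,0,0,0,0.12,0,0,0.01,-0.01,0.14,0,0,0.03,-0.03,0.14,0,0,0.055,-0.055,0.14,0,0,0.08,-0.085,0.14,0,0,0.105,-0.11,0.14,0,0]'|egrep 'clo|eef|ft|wid'; python3 -m creep '[0.02,-0.02,0,0,0,0.04,-0.04,0,0,0,0.05,-0.054,0,0,0,0.054,-0.0595,0,0,0,0.054,-0.0595,0,0,0,0.054,-0.0595,0,0,0,0.054,-0.0595,0,0,0]'|egrep 'clo|eef|ft|wid'
python3 - <<'E'
from h import *
p=np.array(bot.get_obs()["eef_pos"]);print(p);s,w=cam("scene"),cam("wrist");save(s,"y3s.png");save(w,"y3w.png")
print("held pot2",rimfit([s],p[0]+.055,p[1],p[2]+.0585,.059),rimfit([s,w],p[0]+.055,p[1],p[2]+.0585,.059))
E
```

```text
clock: 43.6
eef_pos: [0.5027, 0.0518, 0.1661]
ft_force: [-0.1, 1.2, -2.7]
grip_width: 0.0062
clock: 44.18
eef_pos: [0.5553, -0.0051, 0.166]
ft_force: [1.0, -0.3, -3.8]
grip_width: 0.0065
[ 0.55528278 -0.00505724  0.16598145]
held pot2 (array([ 0.6076, -0.0014,  0.2196, -0.0326,  0.0698]), np.float64(1.57)) (array([ 0.6109, -0.0016,  0.22  , -0.0189,  0.0713]), np.float64(2.75))
```

```bash
python3 -m creep '[0.004,-0.004,-0.02,0,0,0.004,-0.004,-0.045,0,0,0.004,-0.004,-0.07,0,0,0.004,-0.004,-0.09,0,0,0.004,-0.004,-0.105,0,0,0.004,-0.004,-0.112,0,0,0.004,-0.004,-0.115,0,0,0.004,-0.004,-0.115,0,0]'|egrep 'clo|eef|ft|wid';python3 -m creep '[0,0,-0.002,0,0,0,0,-0.004,0,0,0,0,-0.006,0,0,0,0,-0.006,0,0]'|egrep 'eef|ft|wid';python3 -m creep '[0,0,-0.002,0,0,0,0,-0.004,0,0,0,0,-0.004,0,0]'|egrep 'eef|ft|wid'
```

```text
clock: 44.95
eef_pos: [0.5602, -0.0095, 0.0512]
ft_force: [1.2, -0.5, -1.9]
grip_width: 0.0069
eef_pos: [0.5606, -0.0101, 0.0455]
ft_force: [-0.9, 0.2, -3.1]
grip_width: 0.0065
eef_pos: [0.5607, -0.0101, 0.0416]
ft_force: [-1.6, -1.0, 2.1]
grip_width: 0.0064
```

```bash
python3 -m creep '[0,0,-0.002,0,0,0,0,-0.002,0,0]'|egrep 'eef|ft|wid';python3 -m creep '[0,0,-0.0015,0,0,0,0,-0.0015,0,0]'|egrep 'eef|ft|wid'; python3 -m creep '[0,0,-0.001,0,0,0,0,-0.001,0,0]'|egrep 'eef|ft|wid'
```

```text
eef_pos: [0.5607, -0.0102, 0.0398]
ft_force: [-3.6, -0.7, 4.3]
grip_width: 0.0067
eef_pos: [0.5608, -0.0103, 0.0387]
ft_force: [-5.2, -0.9, 7.1]
grip_width: 0.0067
eef_pos: [0.5608, -0.0104, 0.038]
ft_force: [-5.8, -1.1, 8.8]
grip_width: 0.0069
```

```bash
python3 -m creep '[0,0,-0.001,0,0,0,0,-0.001,0,0]'|egrep 'eef|ft|wid'; python3 -m creep '[0,0,0.001,0,0.014,0,0,0.001,0,0.014,0,0,0.001,0,0.014,0,0,0.004,0,0.02,0,0,0.01,0,0.03,0,0,0.04,0,0.03,0,0,0.08,0,0.03,0,0,0.12,0,0.03,0,0,0.16,0,0.03,0,0,0.2,0,0.03]'|egrep 'clo|eef|ft|wid'; python3 -m creep '[-0.02,-0.02,0,0,0.03,-0.04,-0.045,0,0,0.03,-0.065,-0.07,0,0,0.03,-0.09,-0.095,0,0,0.03,-0.115,-0.12,0,0,0.03,-0.14,-0.145,0,0,0.03,-0.16,-0.16,0,0,0.03,-0.16,-0.16,0,0,0.03,-0.16,-0.16,0,0,0.03,-0.16,-0.16,0,0,0.03]'|egrep 'clo|eef|ft'
python3 - <<'E'
from h import *
print(bot.get_obs()["eef_pos"]);s,t,w=cam("scene"),cam("top"),cam("wrist");save(s,"y4s.png")
print("pot4",wfit(w,.4535,-.17,.034,.126),rimfit([w],.4535,-.17,.126,.034))
for n,k in(("s",[s]),("t",[t]),("st",[s,t])): print(n,"pot2",rimfit(k,.61,-.009,.096,.059),"pot1",rimfit(k,.61,-.007,.071,.073))
E
```

```text
eef_pos: [0.5609, -0.0105, 0.0375]
ft_force: [-5.3, -1.1, 10.0]
grip_width: 0.0069
clock: 47.03
eef_pos: [0.5601, -0.01, 0.2381]
ft_force: [1.1, 0.4, -0.3]
grip_width: 0.0302
clock: 47.87
eef_pos: [0.401, -0.17, 0.2362]
ft_force: [0.4, 0.5, 0.3]
[ 0.40102644 -0.17000186  0.23617151]
pot4 (array([ 0.453 , -0.1695]), np.float64(0.029)) (array([ 0.4533, -0.1698,  0.1233,  0.0073, -0.0099]), np.float64(0.32))
s pot2 (array([ 0.6137, -0.006 ,  0.0958,  0.0026, -0.0054]), np.float64(1.33)) pot1 (array([ 0.609 , -0.0131,  0.0731, -0.022 ,  0.0488]), np.float64(1.31))
t pot2 (array([ 0.6147, -0.0083,  0.0893, -0.0096,  0.016 ]), np.float64(1.0)) pot1 (array([ 0.6142,  0.005 ,  0.0725, -0.048 , -0.0478]), np.float64(1.66))
st pot2 (array([ 0.6134, -0.0075,  0.0953,  0.0104,  0.0023]), np.float64(1.26)) pot1 (array([ 0.6078, -0.0071,  0.0734,  0.0056,  0.0788]), np.float64(1.72))
```

```bash
python3 -m creep '[0.022,0,-0.01,0,0.03,0.022,0,-0.045,0,0.03,0.022,0,-0.08,0,0.03,0.022,0,-0.11,0,0.03,0.022,0,-0.14,0,0.03,0.022,0,-0.16,0,0.03,0.022,0,-0.169,0,0.03,0.022,0,-0.169,0,0.03,0.022,0,-0.169,0,0.03]'|egrep 'clo|eef|ft'; python3 -m creep '[0,0,0,0,0.02,0,0,0,0,0.01,0,0,0,0,0,0,0,0,0,0,0,0,0,0,0,0,0,0,0,0]'; python3 -m creep '[0,0,0.01,0,0,0,0,0.03,0,0,0,0,0.06,0,0,0,0,0.09,0,0,0,0,0.12,0,0,0.01,0.01,0.14,0,0,0.03,0.03,0.14,0,0,0.055,0.055,0.14,0,0,0.08,0.08,0.14,0,0,0.105,0.105,0.14,0,0]'|egrep 'clo|eef|ft|wid'; python3 -m creep '[0.025,0.025,0,0,0,0.045,0.04,0,0,0,0.056,0.052,0,0,0,0.058,0.057,0,0,0,0.058,0.057,0,0,0,0.058,0.057,0,0,0]'|egrep 'clo|eef|ft|wid'
python3 - <<'E'
from h import *
p=np.array(bot.get_obs()["eef_pos"]);print(p);s,w=cam("scene"),cam("wrist");save(s,"y5s.png")
print("held pot4",rimfit([s],p[0]+.03,p[1],p[2]+.0595,.034),tiltfit(s,p[0]+.03,p[1],.034,.126,p[2]-.067))
E
```

```text
clock: 48.77
eef_pos: [0.4231, -0.1698, 0.067]
ft_force: [0.9, -0.3, -0.1]
clock: 49.27
eef_pos: [0.4246, -0.1705, 0.0686]
tool_rot: [0.706, 0.708, 0.001, 0.002]
ft_force: [0.1, 1.1, 6.5]
grip_width: 0.0084
grasp_force: 57.1
clock: 50.1
eef_pos: [0.5275, -0.0643, 0.2066]
ft_force: [0.6, 0.2, -2.5]
grip_width: 0.0084
clock: 50.6
eef_pos: [0.5843, -0.0084, 0.206]
ft_force: [-0.0, 1.2, -2.1]
grip_width: 0.008
[ 0.58430259 -0.00843634  0.20604083]
held pot4 (array([ 0.6111, -0.0078,  0.2605,  0.0033,  0.0478]), np.float64(1.55)) (array([ 0.7155,  0.0285,  0.0912, -1.0175]), np.float64(0.6204), np.float64(0.7378))
```

```bash
python3 -m creep '[0.001,0.001,-0.02,0,0,0.001,0.001,-0.045,0,0,0.001,0.001,-0.07,0,0,0.001,0.001,-0.09,0,0,0.001,0.001,-0.105,0,0,0.001,0.001,-0.113,0,0,0.001,0.001,-0.116,0,0,0.001,0.001,-0.116,0,0]'|egrep 'clo|eef|ft|wid';python3 -m creep '[0,0,-0.002,0,0,0,0,-0.004,0,0,0,0,-0.004,0,0]'|egrep 'eef|ft|wid';python3 -m creep '[0,0,-0.0015,0,0,0,0,-0.0015,0,0]'|egrep 'eef|ft|wid';python3 -m creep '[0,0,-0.0015,0,0,0,0,-0.0015,0,0]'|egrep 'eef|ft|wid'
```

```text
clock: 51.37
eef_pos: [0.5859, -0.0077, 0.0907]
ft_force: [0.0, -0.3, -1.4]
grip_width: 0.008
eef_pos: [0.587, -0.0071, 0.0875]
ft_force: [-0.1, -0.0, -2.6]
grip_width: 0.0081
eef_pos: [0.5868, -0.007, 0.0861]
ft_force: [-2.0, 0.4, 1.2]
grip_width: 0.0083
eef_pos: [0.5868, -0.0069, 0.086]
ft_force: [-3.4, 0.8, 8.8]
grip_width: 0.0086
```

```bash
python3 -m creep '[0,0,-0.0015,0,0,0,0,-0.0015,0,0]'|egrep 'eef|ft|wid';python3 -m creep '[0,0,-0.001,0,0,0,0,-0.001,0,0,0,0,-0.001,0,0]'|egrep 'eef|ft|wid'
python3 - <<'E'
from h import *
p=np.array(bot.get_obs()["eef_pos"]);s=cam("scene");print(rimfit([s],p[0]+.03,p[1],.141,.034),rimfit([s],.614,-.0075,.096,.059))
E
```

```text
eef_pos: [0.5869, -0.0068, 0.0859]
ft_force: [-6.9, 0.1, 14.5]
grip_width: 0.0079
eef_pos: [0.587, -0.0068, 0.0858]
ft_force: [-8.0, 0.7, 19.0]
grip_width: 0.0084
(array([ 0.6145, -0.0063,  0.1413,  0.018 ,  0.0483]), np.float64(1.5)) (array([ 0.6164, -0.0048,  0.0987, -0.0157, -0.0083]), np.float64(1.4))
```

```bash
python3 -m creep '[0,0,0.002,0,0,0,0,0.003,0,0,0,0,0.003,0,0.009,0,0,0.003,0,0.01,0,0,0.003,0,0.012,0,0,0.003,0,0.014,0,0,0.003,0,0.02,0,0,0.003,0,0.024,0,0,0.01,0,0.028,0,0,0.03,0,0.03]'|egrep 'clo|eef|ft|wid'; python3 -m creep '[0,0,0.04,0,0.03,0,0,0.08,0,0.03,0,0,0.1,0,0.03,-0.04,-0.03,0.1,0,0.03,-0.07,-0.06,0.1,0,0.03,-0.08,-0.09,0.1,0,0.03,-0.08,-0.11,0.1,0,0.03,-0.08,-0.11,0.1,0,0.03,-0.08,-0.11,0.1,0,0.03,-0.08,-0.11,0.1,0,0.03]'|egrep 'clo|eef|ft'
python3 - <<'E'
from h import *
p=np.array(bot.get_obs()["eef_pos"]);s,t,w=cam("scene"),cam("top"),cam("wrist");save(s,"z1s.png");save(t,"z1t.png")
for n,k in(("s",[s]),("t",[t]),("w",[w]),("st",[s,t])):
    print(n,[rimfit(k,.615,-.007,z,r) for z,r in((.141,.034),(.096,.059),(.071,.073))])
print("pan",wfit(w,.612,-.003,.088,.046),wfit(t,.612,-.003,.088,.046))
C=dict(scene=s,top=t,wrist=w)
for k in("heel","brush","brush_grip"):print(k,[(n,np.round(px(r["centre"])),round(r["score"],2)) for n in("scene","top") for r in bot.place_of(n,k)[:1]])
E
```

```text
clock: 53.25
eef_pos: [0.5841, -0.0071, 0.1084]
ft_force: [0.4, -1.0, 0.2]
grip_width: 0.0299
clock: 54.08
eef_pos: [0.5068, -0.1167, 0.2115]
ft_force: [-0.1, 0.8, -0.2]
s [(array([ 0.6115, -0.0027,  0.1441, -0.0059, -0.0044]), np.float64(1.02)), (array([ 0.5981, -0.0172,  0.088 ,  0.1167,  0.253 ]), np.float64(1.47)), (array([ 0.6141, -0.004 ,  0.0755,  0.0382, -0.0225]), np.float64(1.78))]
t [(array([ 0.6078, -0.0057,  0.141 ,  0.007 ,  0.0403]), np.float64(0.55)), (array([ 0.6141, -0.0082,  0.0908,  0.0397,  0.0298]), np.float64(1.59)), (array([ 0.6076, -0.0074,  0.0873, -0.0068, -0.2363]), np.float64(1.88))]
w [(array([ 0.6108, -0.0057,  0.1399,  0.0172,  0.0236]), np.float64(1.27)), (array([ 0.6165, -0.0076,  0.0949,  0.0048,  0.0245]), np.float64(1.69)), (array([ 0.6126, -0.0068,  0.0716,  0.0164, -0.0425]), np.float64(2.21))]
st [(array([ 0.6078, -0.0054,  0.1401,  0.0326,  0.0141]), np.float64(0.83)), (array([ 0.6131, -0.0074,  0.0961,  0.0155,  0.0125]), np.float64(1.72)), (array([ 0.6111, -0.0057,  0.0729,  0.0336, -0.0117]), np.float64(2.09))]
pan (array([ 0.6115, -0.0019]), np.float64(0.016)) (array([ 0.6086, -0.0031]), np.float64(0.018))
heel [('scene', array([206., 206.]), 0.76), ('top', array([491., 317.]), 0.85)]
brush [('scene', array([465., 294.]), 0.73), ('top', array([171., 287.]), 0.84)]
brush_grip [('scene', array([474., 247.]), 0.8), ('top', array([155., 275.]), 0.78)]
```

All rims measure level at the expected nested heights: 0.141, 0.096 and 0.071. The heel and brush are in place and the arm is clear, so I hand in.

```bash
python3 -c "
from workcell import bot
print(bot.job_done())"
```

```text
the job is handed in; nothing more can be done
None
```

The job is handed in at about 54 s on the robot's clock: the heel is in the tray, pot4 was brushed out with three full strokes, the brush is back in its stand, and pot1, pot2 and pot4 are nested in the pan (pot3 was not there); my final camera check had the nested rims about level at the expected heights, but the judging result was not shown.

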